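Roll-test three ground shafts on the surface plate and scrap the bent one

ROBOT

A 6-joint arm with a two-finger parallel gripper is mounted at the origin on the work surface. World frame = base frame: x ahead of the robot, y to its left, z up, the work surface at z = 0. Lengths are in m, angles in rad, forces in N, time in s.
With the tool pointing down it reaches from about 0.15 to 0.775 m from the base axis. Payload 6.1 kg.
Tool frame: the origin (TCP) lies on the centre line of the jaws, within the pads' length; the fingertips stand 11 mm ahead of it and the grasp point (between the pads) lies 8 mm behind it; z points along the fingers, y is the line along which they close (so a half turn about z gives the same grasp; the last joint's range is limited). The gripper opens to 85 mm and grips with 20 to 120 N. Pads are 22 mm wide; open, the fingers measure 114 mm over their backs; the gripper's body (76 mm by 85 mm) begins 54 mm behind the grasp point. The pads swing forward as they close: fully open they stand 13 mm farther back than shut.
Start: joints at [1.265, 0.126, -0.04, 1.405, 0, 1.571], TCP at [0.158, 0.501, 0.211] pointing down, gripper open.
Joint ranges: [-2.72, 2.72], [-0.95, 1.95], [-1.27, 1.35], [-1.78, 2.02], [-1.46, 1.47], [-3.14, 3.14]. Speed limits (rad/s): [2.39, 2.39, 3.01, 3.14, 3.14, 3.14].

INTERFACE

Orientations are given as a unit quaternion [w, x, y, z].
In Python, from plant import ctrl gives the robot as it stands.
- The arm moves only by the tool servo_tool, never from a script. Its argument "rows" is a list of rows, each a list of 3 entries, a list of its own where there are three numbers: the shift along the world's x, y, z in m, then the turn, a rotation vector about the world's x, y, z in rad, then the gripper's target within -1 to 1 (shut at 1, half-way at 0, fully open at -1). A call has 1 to 8 rows; each row is the pose to reach, as a shift and turn from the pose commanded when the call began; what a row does not reach only later rows make up. A row lasts 1/12 s, in which the tool goes at most 41.7 mm and 7.16 degrees, less where a joint would pass 70% of its speed; a pose out of reach is approached as far as the arm can. A call with a gripper value outside its range is refused whole. The fingers move at their own pace and stop on an object; "newtons" is the grip in N (left out, the last holds). Time passes only in rows, so rows that repeat a pose let the fingers close. It gives the time, the measured TCP pose, the force, the opening and the grip force at its end, in the units of the state.
- ctrl.sense(): the state, without advancing time (a new reading comes with each control period).
- ctrl.grab_frame(name): name is "scene" or "top" or "wrist"; returns a dict with "color" (420x560x3 uint8, red, green, blue), "fovy" (degrees; the focal length in pixels is half the picture's height over the tangent of half this angle, whatever the lens; pixels are square), "cx", "cy" (the principal point, pixels), "rvec" (rotation vector, rad) and "tvec" (3), from world to camera coordinates, as OpenCV has them; the wrist camera has in their place "hand_eye" (4x4, takes a point from camera to tool coordinates, whose origin is the TCP and whose axes are the flange's). Camera axes: x right, y down, z forward; pixel columns grow to the right and rows downward; lengths in m; the calibration is good to about 2 mm. The wrist camera is an equidistant fisheye: a pixel r from the principal point sees the ray r / f radians off the axis. A picture is of the moment at which its call begins: read the wrist's pose just before it. There is no depth.
- ctrl.finish_job(): hands the job in; it is judged then, once.
Trained networks look in the newest picture that a camera, given by its name, has taken for a name from the list of things; names that differ only in an ending like _2 or _b are one class to them, and where a whole thing is asked for, a point or a joint stands for the part that bears it (a point fixed in the world has none). Each returns a list of dicts, best first, with "conf" (0 to 1); they miss things now and then, are a little off and sometimes report something else, mostly with a low value. They report only what shows in the picture. A call takes as long as a camera call. They do not tell look-alikes from the thing itself.
- ctrl.silhouettes(query, camera): "region" (420x560 bool, what is visible of it) and "box" ([centre column, centre row, width, height] in pixels, round what is visible of it).
The state is a dict: "time": time; "qpos": joint angles; "joint_vel": joint speeds; "joint_torque": joint torques, N m; "tcp_pos": TCP position; "tcp_rot": TCP orientation; "force": force on the tool from outside, world axes, zero at the start; "ft_torque": the same for the moment, N m; "grip_width": finger opening in m; "finger_force": force on a finger pad.
Only numpy, scipy, OpenCV 4.12 (cv2) and the standard library are available. Lean on these libraries where they do the work, as an engineer would, in place of code of your own. Each camera call takes 0.05 s, during which the arm holds its last target. There are 200 camera calls.

TASK

One of the three ground shafts lying on the near half of the granite plate is bent. With the hand block, roll each shaft away from the robot onto the far half of the plate under light pressure (a few newtons, never over 15 N), feel which one wobbles, and put that one in the red scrap bin. The two straight ones stay on the far half, rolled there, never gripped, dragged or lifted; leave the block standing flat on the plate and the V-block and setup block where they are.

Things in the scene. Friction and masses are not known exactly. Their poses are not given: they have to be found in the camera images.
- plate: Dark granite surface plate, fixed, 350 (its x) x 530 (its y) mm; origin at the centre of its underside on the bench, top face 75 mm above the origin. x points away from the robot: the far half is x > 0 in its frame. z up.
- block_grip (a point): Middle of the grip of the hand block (260 g): board with flat sponge-rubber sole, 150 (x) x 70 (y) x 18 mm thick, and on its middle a wooden grip 28 mm thick (x), 62 mm wide (y), from 18 to 64 mm above the sole. This point is 43 mm above the sole. The sole gives 1 mm per 6 N, 4 mm at most. Starts flat on the far half, its x along the plate's y. Rolling a shaft, the block moves twice as far as it.
- shaft_1_a (a point): Ground steel shaft, 16 mm diameter, 100 mm long, 160 g; the three look alike, one is bowed by 2.6 mm. This point is the centre of one end face, on the axis (8 mm above the plate): midway between a and b is the middle of the shaft, a to b its axis. It starts crosswise (about along the plate's y), 50 to 70 mm short of the plate's middle line on the robot's side. It stays where it is left.
- shaft_1_b (a point): Ground steel shaft, 16 mm diameter, 100 mm long, 160 g; the three look alike, one is bowed by 2.6 mm. This point is the centre of the other end face, on the axis (8 mm above the plate): midway between a and b is the middle of the shaft, a to b its axis. It starts crosswise (about along the plate's y), 50 to 70 mm short of the plate's middle line on the robot's side. It stays where it is left.
- shaft_2_a (a point): Ground steel shaft, 16 mm diameter, 100 mm long, 160 g; the three look alike, one is bowed by 2.6 mm. This point is the centre of one end face, on the axis (8 mm above the plate): midway between a and b is the middle of the shaft, a to b its axis. It starts crosswise (about along the plate's y), 50 to 70 mm short of the plate's middle line on the robot's side. It stays where it is left.
- shaft_2_b (a point): Ground steel shaft, 16 mm diameter, 100 mm long, 160 g; the three look alike, one is bowed by 2.6 mm. This point is the centre of the other end face, on the axis (8 mm above the plate): midway between a and b is the middle of the shaft, a to b its axis. It starts crosswise (about along the plate's y), 50 to 70 mm short of the plate's middle line on the robot's side. It stays where it is left.
- shaft_3_a (a point): Ground steel shaft, 16 mm diameter, 100 mm long, 160 g; the three look alike, one is bowed by 2.6 mm. This point is the centre of one end face, on the axis (8 mm above the plate): midway between a and b is the middle of the shaft, a to b its axis. It starts crosswise (about along the plate's y), 50 to 70 mm short of the plate's middle line on the robot's side. It stays where it is left.
- shaft_3_b (a point): Ground steel shaft, 16 mm diameter, 100 mm long, 160 g; the three look alike, one is bowed by 2.6 mm. This point is the centre of the other end face, on the axis (8 mm above the plate): midway between a and b is the middle of the shaft, a to b its axis. It starts crosswise (about along the plate's y), 50 to 70 mm short of the plate's middle line on the robot's side. It stays where it is left.
- scrap_bin_floor (a point): Red open scrap bin, fixed on the bench left or right of the plate: outside 200 (its x) x 145 (its y) x 65 mm high, walls 4 mm. This point is the centre of its inner floor, 4 mm above the bench. (The same bin in yellow on the other side is not for scrap.)
- vblock_mid (a point): Bystander: small steel V-block, 42 x 40 x 36 mm, standing in one far corner of the plate; point at its middle, 18 mm above the plate.
- setup_block_mid (a point): Bystander: small steel setup block, 50 x 25 x 25 mm, lying in the other far corner of the plate; point at its middle.
There are look-alikes about, which are no part of the job. Leave any turquoise or yellow look-alike of the part that bears shaft_1_a alone.

How it is judged:
On the way:
1. the bent shaft has been rolled under the block past the middle of the plate (((distance between shaft_1_a and shaft_1_b below 0.0999 m and contact force between block and shaft_1 above 0.5 N and x of each of shaft_1_a, shaft_1_b in the frame of plate above -0.012 m and height (world z) of shaft_1_a below 0.1 m) or (distance between shaft_2_a and shaft_2_b below 0.0999 m and contact force between block and shaft_2 above 0.5 N and x of each of shaft_2_a, shaft_2_b in the frame of plate above -0.012 m and height (world z) of shaft_2_a below 0.1 m) or (distance between shaft_3_a and shaft_3_b below 0.0999 m and contact force between block and shaft_3 above 0.5 N and x of each of shaft_3_a, shaft_3_b in the frame of plate above -0.012 m and height (world z) of shaft_3_a below 0.1 m))).
At the end, for the whole second after the job is handed in: The two straight shafts lie still on the plate's far half (both ends at most 12 mm short of the middle line), the bent one (shorter end to end: under 99.9 mm) lies in the red bin below its rim, the block stands flat on the plate (((distance between shaft_1_a and shaft_1_b above 0.0999 m and (x of each of shaft_1_a, shaft_1_b in the frame of plate above -0.012 m and height (world z) of shaft_1_a between 0.077 and 0.092 m and height (world z) of shaft_1_b between 0.077 and 0.092 m and linear speed of shaft_1 below 0.03 m/s)) or (distance between shaft_1_a and shaft_1_b below 0.0999 m and (x of shaft_1_a in the frame of scrap_bin_floor between -0.098 and 0.098 m and y of shaft_1_a in the frame of scrap_bin_floor between -0.071 and 0.071 m and z of each of shaft_1_a, shaft_1_b in the frame of scrap_bin_floor below 0.05 m and x of shaft_1_b in the frame of scrap_bin_floor between -0.098 and 0.098 m and y of shaft_1_b in the frame of scrap_bin_floor between -0.071 and 0.071 m))) and ((distance between shaft_2_a and shaft_2_b above 0.0999 m and (x of each of shaft_2_a, shaft_2_b in the frame of plate above -0.012 m and height (world z) of shaft_2_a between 0.077 and 0.092 m and height (world z) of shaft_2_b between 0.077 and 0.092 m and linear speed of shaft_2 below 0.03 m/s)) or (distance between shaft_2_a and shaft_2_b below 0.0999 m and (x of shaft_2_a in the frame of scrap_bin_floor between -0.098 and 0.098 m and y of shaft_2_a in the frame of scrap_bin_floor between -0.071 and 0.071 m and z of each of shaft_2_a, shaft_2_b in the frame of scrap_bin_floor below 0.05 m and x of shaft_2_b in the frame of scrap_bin_floor between -0.098 and 0.098 m and y of shaft_2_b in the frame of scrap_bin_floor between -0.071 and 0.071 m))) and ((distance between shaft_3_a and shaft_3_b above 0.0999 m and (x of each of shaft_3_a, shaft_3_b in the frame of plate above -0.012 m and height (world z) of shaft_3_a between 0.077 and 0.092 m and height (world z) of shaft_3_b between 0.077 and 0.092 m and linear speed of shaft_3 below 0.03 m/s)) or (distance between shaft_3_a and shaft_3_b below 0.0999 m and (x of shaft_3_a in the frame of scrap_bin_floor between -0.098 and 0.098 m and y of shaft_3_a in the frame of scrap_bin_floor between -0.071 and 0.071 m and z of each of shaft_3_a, shaft_3_b in the frame of scrap_bin_floor below 0.05 m and x of shaft_3_b in the frame of scrap_bin_floor between -0.098 and 0.098 m and y of shaft_3_b in the frame of scrap_bin_floor between -0.071 and 0.071 m))) and angle between block_grip's own z axis and vertical below 0.06 rad and height (world z) of block_grip between 0.113 and 0.123 m); the robot touches nothing.
It fails at once if a shaft is pressed by the block with over 15 N (contact force between block and shaft_1 above 15 N or contact force between block and shaft_2 above 15 N or contact force between block and shaft_3 above 15 N).
It fails at once if a straight shaft is gripped or touched with the fingers ((distance between shaft_1_a and shaft_1_b above 0.0999 m and contact force between the fingers and shaft_1 above 1 N) or (distance between shaft_2_a and shaft_2_b above 0.0999 m and contact force between the fingers and shaft_2 above 1 N) or (distance between shaft_3_a and shaft_3_b above 0.0999 m and contact force between the fingers and shaft_3 above 1 N)).
It fails at once if a straight shaft is lifted off the plate ((distance between shaft_1_a and shaft_1_b above 0.0999 m and height (world z) of shaft_1_a above 0.11 m) or (distance between shaft_1_a and shaft_1_b above 0.0999 m and height (world z) of shaft_1_b above 0.11 m) or (distance between shaft_2_a and shaft_2_b above 0.0999 m and height (world z) of shaft_2_a above 0.11 m) or (distance between shaft_2_a and shaft_2_b above 0.0999 m and height (world z) of shaft_2_b above 0.11 m) or (distance between shaft_3_a and shaft_3_b above 0.0999 m and height (world z) of shaft_3_a above 0.11 m) or (distance between shaft_3_a and shaft_3_b above 0.0999 m and height (world z) of shaft_3_b above 0.11 m)).
It fails at once if a straight shaft is dragged along instead of rolling ((distance between shaft_1_a and shaft_1_b above 0.0999 m and linear speed of shaft_1 above 0.025 m/s and angular speed of shaft_1 below 0.8 rad/s) or (distance between shaft_2_a and shaft_2_b above 0.0999 m and linear speed of shaft_2 above 0.025 m/s and angular speed of shaft_2 below 0.8 rad/s) or (distance between shaft_3_a and shaft_3_b above 0.0999 m and linear speed of shaft_3 above 0.025 m/s and angular speed of shaft_3 below 0.8 rad/s)).
It fails at once if the V-block or the setup block is pushed more than 15 mm (distance of any of vblock_mid, setup_block_mid from where it was at the start of the episode above 0.015 m).
It also fails if it takes over 72 s, if anything falls off the work surface, if the arm or the gripper's body presses on something with over 40 N, if the wrist force passes 120 N, or if a joint passes its speed limit or range.

## Working session

There is one attempt and no reset: what is moved stays moved. The work goes in short steps, Python scripts to look and compute and a tool call to move; the robot and the scene stay as the last step left them, time stands still between calls to the robot, and variables do not carry over. Pictures are saved under pics/ and viewed, at most 10 in all, crops included, and the job is handed in when it is done.

Besides the shell and the picture viewer there is one more tool, called in YAML: its name, and indented under it one key for each argument. servo_tool: Moves the arm, as the interface text tells. Its arguments: {"type":"object","properties":{"rows":{"type":"array","items":{"type":"array"}},"newtons":{"type":"number"}},"required":["rows"]}

```bash
ls; mkdir -p pics; cat > h.py <<'E'
import numpy as np, cv2
from plant import ctrl
def cam(n):
    return ctrl.grab_frame(n)
def ray(f,u,v):
    h=f["color"].shape[0]; fl=h/2/np.tan(np.radians(f["fovy"])/2)
    R=cv2.Rodrigues(np.array(f["rvec"],float))[0]; t=np.array(f["tvec"],float).ravel()
    d=R.T@np.array([(u-f["cx"])/fl,(v-f["cy"])/fl,1.]); return -R.T@t,d
def onz(f,u,v,z):
    c,d=ray(f,u,v); return c+d*(z-c[2])/d[2]
def save(f,n,s=1,crop=None):
    im=f["color"][...,::-1]
    if crop: im=im[crop[1]:crop[3],crop[0]:crop[2]]
    cv2.imwrite("pics/"+n,cv2.resize(im,None,fx=s,fy=s,interpolation=cv2.INTER_CUBIC))
E
python3 - <<'E'
from h import *
import json
for n in ["scene","top"]:
    f=cam(n); save(f,n+"0.png",1.4)
    print(n,f["fovy"],f["cx"],f["cy"])
    for q in ["plate","block_grip","shaft_1_a","scrap_bin_floor","vblock_mid","setup_block_mid"]:
        for r in ctrl.silhouettes(q,n):
            if r["conf"]<.2: continue
            m=r["region"].astype(np.uint8); rc=cv2.minAreaRect(cv2.findNonZero(m))
            print(q,round(r["conf"],2),np.round(r["box"]),np.round(np.array(rc[0]),1),np.round(rc[1],1),round(rc[2],1))
s=ctrl.sense(); print(s)
E
```

```text
pics
scene 42.74698672013808 282.5117563077882 217.0746300775871
plate 0.72 [292. 280. 288. 269.] [291.5 263.5] [176.8 251.7] 45.0
block_grip 0.57 [334. 291.  72.  76.] [334.  288.4] [38.2 71.8] 36.0
shaft_1_a 0.75 [125. 252.  47.  20.] [125.4 252.6] [ 7.1 46.6] 75.2
shaft_1_a 0.75 [188. 222.  44.  22.] [186.5 220.8] [ 8.2 43. ] 65.2
shaft_1_a 0.71 [224. 279.  41.  36.] [225.3 277.8] [ 8.5 48.8] 45.0
scrap_bin_floor 0.87 [135. 357. 130. 124.] [136.7 356.5] [108.7  86.8] 48.5
scrap_bin_floor 0.4 [226. 278.  36.  43.] [225.8 277.3] [ 8.5 48.8] 45.0
vblock_mid 0.89 [271. 376.  34.  38.] [268.5 375.5] [28.1 27.3] 47.7
setup_block_mid 0.93 [419. 228.  22.  22.] [416.8 228.3] [25.5 16.3] 45.0
top 57.195464760581295 274.11410084904367 212.93496609441996
plate 0.82 [285. 194. 181. 116.] [285.  192.8] [115.7 177. ] 89.3
shaft_1_a 0.74 [364. 291.  28.  15.] [362.5 290.5] [31.8  4.9] 24.8
shaft_1_a 0.56 [333. 212.  34.   4.] [331.5 211.7] [ 5.6 31.3] 84.3
shaft_1_a 0.44 [312. 282.  30.   9.] [313.  280.6] [29.4  3.5] 17.5
scrap_bin_floor 0.69 [287. 210.  37.   9.] [285.1 210.6] [ 5.5 32.4] 84.3
[... 372 characters left out ...]
os': array([ 1.26501959e+00,  1.25755072e-01, -3.96036478e-02,  1.40539239e+00,
        6.46699994e-06,  1.57081904e+00]), 'joint_vel': array([ 7.34612959e-05,  7.56533033e-04,  3.67991404e-04, -8.95689745e-04,
        1.02998213e-03, -6.64027468e-04]), 'joint_torque': array([ 7.76031957e-04, -4.35550904e+01,  3.53027487e+01,  4.85415658e-04,
        3.16841397e-04,  7.88029098e-06]), 'tcp_pos': array([0.1580357 , 0.50063122, 0.21131644]), 'tcp_rot': array([2.47279618e-07, 1.52304664e-01, 9.88333592e-01, 2.28384885e-05]), 'force': array([-0.14232423,  0.07718774, -0.64178085]), 'ft_torque': array([-0.01926014,  0.03310079, -0.01163421]), 'finger_force': 0.0, 'grip_width': 0.0852415710639917}
```

View pics/scene0.png

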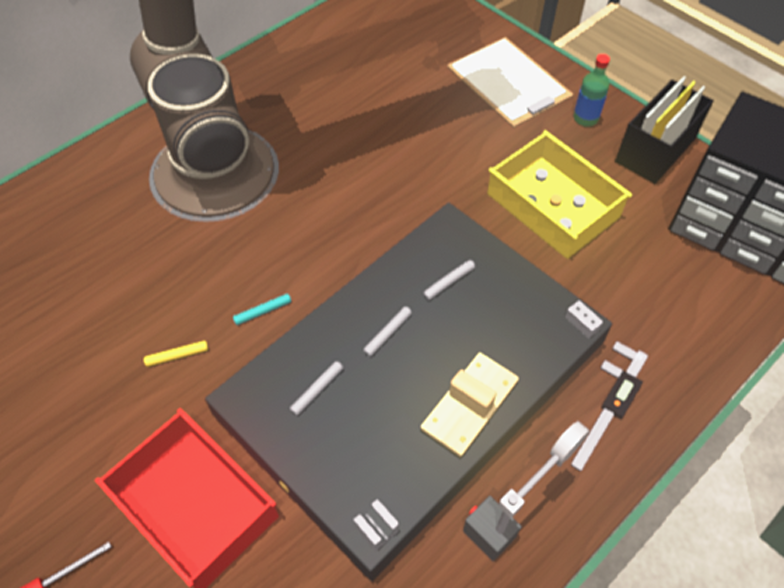

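View pics/top0.png

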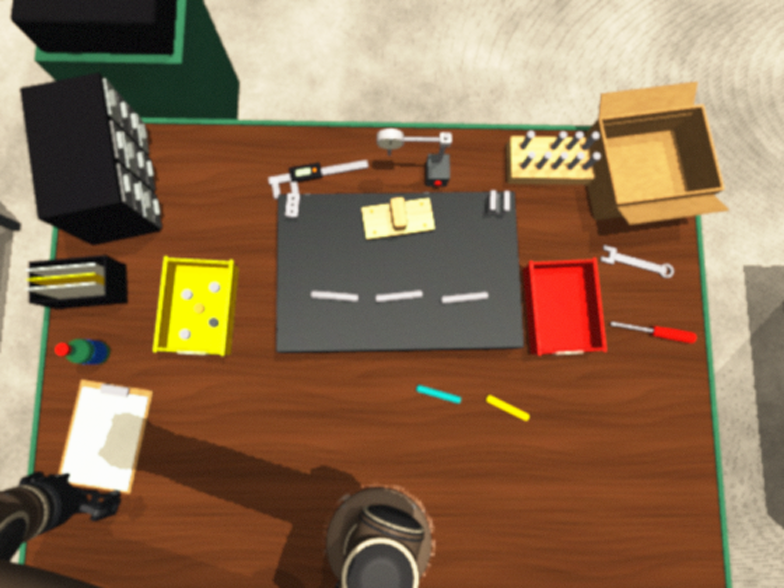

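The top view shows the plate with three shafts on it, at (334,296), (399,296) and (465,297) of the enlarged picture. The block is at (398,217), the red bin at (566,306) on the robot's right and the yellow bin at (195,306). The turquoise (439,394) and yellow (508,408) rods lie on the bench and are look-alikes. The ones meant are the grey rods on the plate.

```bash
python3 - <<'E'
from h import *
s=1.4
f=cam("scene"); t=cam("top")
print("plate scene",[np.round(onz(f,u/s,v/s,.075)[:2],3) for u,v in [(208,402),(449,205),(610,323),(373,575)]])
print("plate top",[np.round(onz(t,u/s,v/s,.075)[:2],3) for u,v in [(277,350),(277,192),(517,192),(522,348)]])
print("board scene",[np.round(onz(f,u/s,v/s,.093)[:2],4) for u,v in [(484,353),(518,377),(460,453),(422,425)]])
print("grip top", np.round(onz(f,482/s,380/s,.139)[:2],4),np.round(onz(t,398/s,212/s,.139)[:2],4))
for F,n,boxes in [(f,"scene",[(200,255,250,300),(255,215,298,258),(298,182,344,217)]),(t,"top",[(218,204,260,218),(264,204,306,218),(311,204,353,218)])]:
    g=cv2.cvtColor(F["color"],cv2.COLOR_RGB2GRAY)
    for x0,y0,x1,y1 in boxes:
        m=(g[y0:y1,x0:x1]>115).astype(np.uint8)
        k,l,st,_=cv2.connectedComponentsWithStats(m); i=1+np.argmax(st[1:,4])
        p=np.argwhere(l==i)[:,::-1]+[x0,y0]; c=p.mean(0); w=np.linalg.svd(p-c,full_matrices=False)[2][0]
        a=(p-c)@w; e=[c+w*a.min(),c+w*a.max()]
        P=[onz(F,*q,.083)[:2] for q in e]; C=onz(F,*c,.086)
        print(n,np.round(C[:2],4),"len",round(np.linalg.norm(P[0]-P[1]),4),"ang from y",round(np.degrees(np.arctan((P[1]-P[0])[0]/(P[1]-P[0])[1])),1))
for F in (f,t):
    hsv=cv2.cvtColor(F["color"],cv2.COLOR_RGB2HSV); m=((hsv[...,0]<5)|(hsv[...,0]>175))&(hsv[...,1]>200)&(hsv[...,2]>80)
    k,l,st,_=cv2.connectedComponentsWithStats(m.astype(np.uint8)); i=1+np.argmax(st[1:,4])
    p=np.argwhere(l==i)[:,::-1]; 
    q=cv2.minAreaRect(p.astype(np.float32)); print("bin",[np.round(onz(F,*c,.065)[:2],3) for c in cv2.boxPoints(q)])
print([np.round(onz(f,u/s,v/s,.065)[:2],3) for u,v in [(181,413),(98,482),(195,580),(275,503)]])
E
```

```text
plate scene [array([ 0.425, -0.306]), array([0.408, 0.217]), array([0.747, 0.227]), array([ 0.769, -0.298])]
plate top [array([0.405, 0.219]), array([0.754, 0.231]), array([ 0.761, -0.304]), array([ 0.413, -0.304])]
board scene [array([0.6531, 0.0368]), array([0.7146, 0.0432]), array([ 0.7367, -0.1032]), array([ 0.671 , -0.1118])]
grip top [ 0.6941 -0.0191] [ 0.6908 -0.0344]
scene [ 0.519  -0.1782] len 0.103 ang from y -6.7
scene [ 0.5212 -0.038 ] len 0.1039 ang from y -6.5
scene [0.5195 0.1   ] len 0.1039 ang from y 4.3
top [0.5214 0.0996] len 0.1026 ang from y 4.4
top [ 0.5226 -0.0389] len 0.1035 ang from y -6.8
top [ 0.5208 -0.18  ] len 0.1042 ang from y -6.5Traceback (most recent call last):
  File "<stdin>", line 19, in <module>
    return _wrapfunc(a, 'argmax', axis=axis, out=out, **kwds)
    return bound(*args, **kwds)
ValueError: attempt to get argmax of an empty sequence
```

servo_tool:
  rows:
    - [[0.18,-0.18,0.04],[0,0,0.44],-1]
    - [[0.18,-0.18,0.04],[0,0,0.44],-1]
    - [[0.18,-0.18,0.04],[0,0,0.44],-1]
    - [[0.18,-0.18,0.04],[0,0,0.44],-1]
    - [[0.18,-0.18,0.04],[0,0,0.44],-1]
    - [[0.18,-0.18,0.04],[0,0,0.44],-1]
    - [[0.18,-0.18,0.04],[0,0,0.44],-1]
    - [[0.18,-0.18,0.04],[0,0,0.44],-1]

```text
time: 1.47
tcp_pos: [0.3405, 0.3183, 0.2523]
tcp_rot: [0.001, -0.065, 0.998, 0.0]
force: [-1.3, -0.1, 0.4]
grip_width: 0.0854
finger_force: 0.0
```

servo_tool:
  rows:
    - [[0.18,-0.18,0],[0,0,0],-1]
    - [[0.18,-0.18,0],[0,0,0],-1]
    - [[0.18,-0.18,0],[0,0,0],-1]
    - [[0.18,-0.18,0],[0,0,0],-1]
    - [[0.18,-0.18,0],[0,0,0],-1]
    - [[0.18,-0.18,0],[0,0,0],-1]
    - [[0.18,-0.18,0],[0,0,0],-1]

```text
time: 2.05
tcp_pos: [0.5215, 0.137, 0.2501]
tcp_rot: [0.0, -0.065, 0.998, -0.001]
force: [-0.7, 0.2, -0.6]
grip_width: 0.0853
finger_force: 0.0
```

servo_tool:
  rows:
    - [[0.155,-0.175,-0.03],[0,0,0],-1]
    - [[0.155,-0.175,-0.03],[0,0,0],-1]
    - [[0.155,-0.175,-0.03],[0,0,0],-1]
    - [[0.155,-0.175,-0.03],[0,0,0],-1]
    - [[0.155,-0.175,-0.03],[0,0,0],-1]
    - [[0.155,-0.175,-0.03],[0,0,0],-1]
    - [[0.155,-0.175,-0.03],[0,0,0],-1]
    - [[0.155,-0.175,-0.03],[0,0,0],-1]

```text
time: 2.72
tcp_pos: [0.6733, -0.0347, 0.2195]
tcp_rot: [-0.001, -0.066, 0.998, 0.0]
force: [-0.5, 1.7, -0.7]
grip_width: 0.0854
finger_force: 0.0
```

```bash
cat >> h.py <<'E'
from scipy.spatial.transform import Rotation as Ro
def wcam():
    s=ctrl.sense(); f=ctrl.grab_frame("wrist"); q=s["tcp_rot"]
    T=np.eye(4); T[:3,:3]=Ro.from_quat([q[1],q[2],q[3],q[0]]).as_matrix(); T[:3,3]=s["tcp_pos"]
    f["T"]=T@np.array(f["hand_eye"]); f["s"]=s; return f
def wonz(f,u,v,z):
    fl=210/np.tan(np.radians(f["fovy"])/2); d=np.array([u-f["cx"],v-f["cy"]]); r=np.hypot(*d); a=r/fl
    ray=f["T"][:3,:3]@np.array([*(np.sin(a)*d/max(r,1e-9)),np.cos(a)]); c=f["T"][:3,3]
    return (c+ray*(z-c[2])/ray[2])[:2]
E
python3 - <<'E'
from h import *
f=wcam(); save(f,"w1.png",1.4); print(f["fovy"],f["cx"],f["cy"])
for r in ctrl.silhouettes("block_grip","wrist"):
    m=r["region"].astype(np.uint8); c=max(cv2.findContours(m,0,1)[0],key=cv2.contourArea)
    print(r["conf"],r["box"])
    P=np.array([wonz(f,*p[0],.093) for p in c],np.float32); q=cv2.minAreaRect(P); print(q)
E
```

```text
65.70646984690485 280.45937895835993 211.4541801868859
0.6 [277.1, 225.4, 160.6, 90.7]
((0.699771523475647, -0.03483900427818298), (0.08881635963916779, 0.15000082552433014), 9.068777084350586)
```

View pics/w1.png

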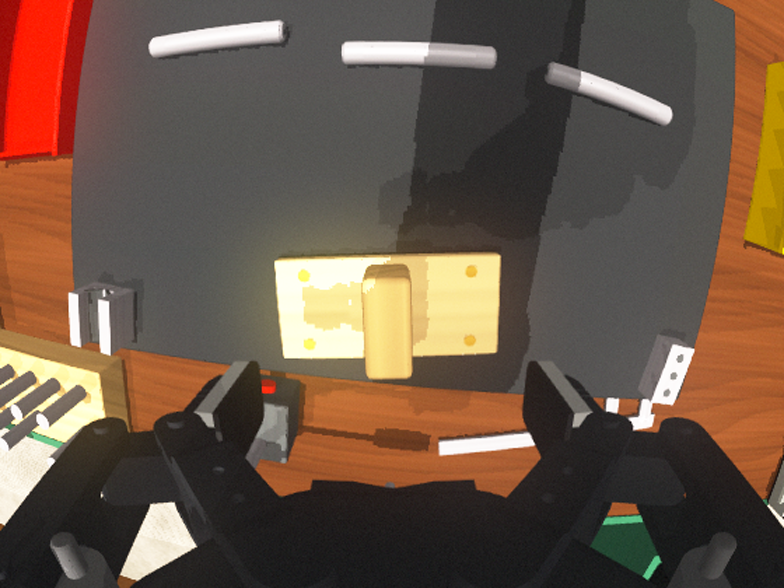

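The wrist view shows the board with corners at (275,259), (500,254), (498,352) and (284,358), and the grip top at (388,320), square to the open fingers.

```bash
python3 - <<'E'
from h import *
f=wcam(); s=1.4
P=np.array([wonz(f,u/s,v/s,.093) for u,v in [(275,259),(500,254),(498,352),(284,358)]]); print(P,P.mean(0))
for a,b in((0,1),(3,2)): d=P[b]-P[a]; print(np.degrees(np.arctan2(d[1],d[0])),np.hypot(*d))
G=np.array([wonz(f,u/s,v/s,.139) for u,v in [(363,275),(410,275),(412,377),(366,378)]]); print(G.mean(0))
T=f["T"]; print(Ro.from_quat(np.roll(f["s"]["tcp_rot"],-1)).as_matrix()[:,1], f["s"]["time"])
E
```

```text
[[ 0.67018018 -0.11292229]
 [ 0.64693212  0.03428561]
 [ 0.71521702  0.04657765]
 [ 0.74000538 -0.10195122]] [ 0.69308368 -0.03350256]
98.97441595228204 0.14903234602339197
99.47491177293905 0.15058316631799185
[ 0.69197747 -0.03396302]
[-1.34558248e-01  9.90905501e-01  6.04222643e-04] 2.8167
```

servo_tool:
  rows:
    - [[0.02,0.001,-0.04],[0,0,0.025],-1]
    - [[0.02,0.001,-0.08],[0,0,0.025],-1]
    - [[0.02,0.001,-0.105],[0,0,0.025],-1]
    - [[0.02,0.001,-0.105],[0,0,0.025],-1]
    - [[0.02,0.001,-0.105],[0,0,0.025],1]
    - [[0.02,0.001,-0.105],[0,0,0.025],1]
    - [[0.02,0.001,-0.105],[0,0,0.025],1]
    - [[0.02,0.001,-0.105],[0,0,0.025],1]
  newtons: 60

```text
time: 3.53
tcp_pos: [0.6943, -0.0332, 0.1194]
tcp_rot: [0.002, -0.08, 0.997, -0.0]
force: [0.2, -0.4, -0.3]
grip_width: 0.0386
finger_force: 0.0
```

servo_tool:
  rows:
    - [[0,0,0],[0,0,0],1]
    - [[0,0,0],[0,0,0],1]
    - [[0,0,0],[0,0,0],1]
    - [[0,0,0],[0,0,0],1]

```text
time: 3.87
tcp_pos: [0.6938, -0.0334, 0.1177]
tcp_rot: [0.001, -0.079, 0.997, -0.0]
force: [0.4, 0.8, 4.7]
grip_width: -0.0001
finger_force: 3.1
```

```bash
python3 - <<'E'
from h import *
f=wcam(); g=cam("scene")
a=f["color"][...,::-1]; b=cv2.resize(g["color"][180:360,260:420,::-1],None,fx=2.3333,fy=2.3333)
cv2.imwrite("pics/w2.png",cv2.resize(np.hstack([a,b]),None,fx=.84,fy=.84)); s=f["s"];print(s["grip_width"],s["finger_force"],s["force"],s["tcp_pos"])
E
```

```text
-0.00010131660379382243 3.093069958995329 [0.41455741 0.8488678  4.7222228 ] [ 0.6938363  -0.03343615  0.11771331]
```

View pics/w2.png

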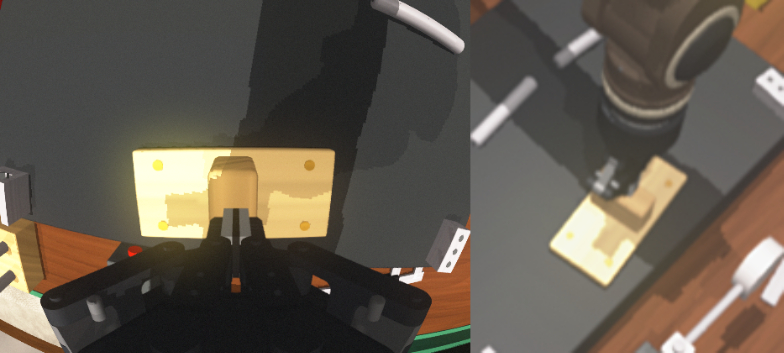

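The wrist crop shows the fingers fully shut at about (236,225), drawn over the grip at (233,185). The block itself is still upright. I'll measure where it is now.

```bash
python3 - <<'E'
from h import *
f=wcam(); s=.84
P=np.array([wonz(f,u/s,v/s,.093) for u,v in [(133,150),(335,150),(327,237),(142,237)]]); print(P,P.mean(0))
print(wonz(f,233/s,157/s,.139), f["T"][:3,3], f["T"][:3,2])
# project TCP/fingertip points into wrist
import numpy.linalg as la
R=Ro.from_quat(np.roll(f["s"]["tcp_rot"],-1)).as_matrix();t=f["s"]["tcp_pos"]
fl=210/np.tan(np.radians(f["fovy"])/2)
def proj(X):
    c=la.inv(f["T"])@np.append(X,1); a=np.arctan2(np.hypot(c[0],c[1]),c[2]); n=c[:2]/np.hypot(*c[:2]); return np.round((np.array([f["cx"],f["cy"]])+fl*a*n)*s)
print("tip",proj(t+R@[0,0,.011]),"tcp",proj(t),"grip top centre",proj(np.array([.693,-.034,.139])),proj(np.array([.665,-.029,.139])),proj(np.array([.722,-.039,.139])))
save(f,"w3.png",3.5,(230,160,330,300))
E
```

```text
[[ 0.6702719  -0.11350747]
 [ 0.6470553   0.03162451]
 [ 0.71603884  0.04370931]
 [ 0.73966075 -0.10276672]] [ 0.6932567  -0.03523509]
[ 0.65589776 -0.04145449] [ 0.62919905 -0.0442942   0.28065739] [ 0.25633613  0.04069024 -0.96573086]
tip [236. 204.] tcp [236. 210.] grip top centre [236. 223.] [253. 177.] [220. 264.]
```

View pics/w3.png

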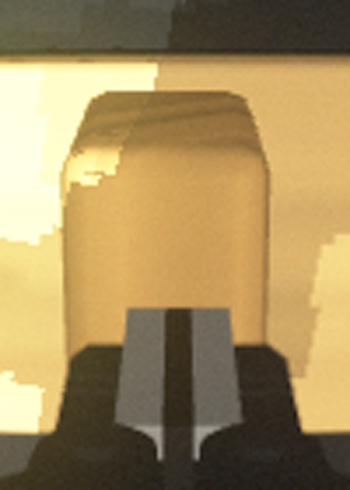

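```bash
python3 - <<'E'
from h import *
g=cam("scene"); s=ctrl.sense(); R=Ro.from_quat(np.roll(s["tcp_rot"],-1)).as_matrix();t=s["tcp_pos"]
fl=210/np.tan(np.radians(g["fovy"])/2); K=np.array([[fl,0,g["cx"]],[0,fl,g["cy"]],[0,0,1.]])
pr=lambda X: (cv2.projectPoints(np.array([X],float),np.array(g["rvec"],float),np.array(g["tvec"],float),K,None)[0].ravel()-[285,220])*6
print("tip",pr(t+R@[0,0,.011]),"z.139",pr([t[0],t[1],.139]),"grip top corners",[pr([.693+a*.99+b*-.16,-.034+b*.99+a*.16,.139]).round() for a in(-.031,.031) for b in(-.014,.014)])
save(g,"s2.png",6,(285,220,395,320))
E
```

```text
tip [316.01641365 379.16956176] z.139 [325.10642355 335.52588335] grip top corners [array([218., 314.]), array([267., 253.]), array([379., 420.]), array([427., 356.])]
```

View pics/s2.png

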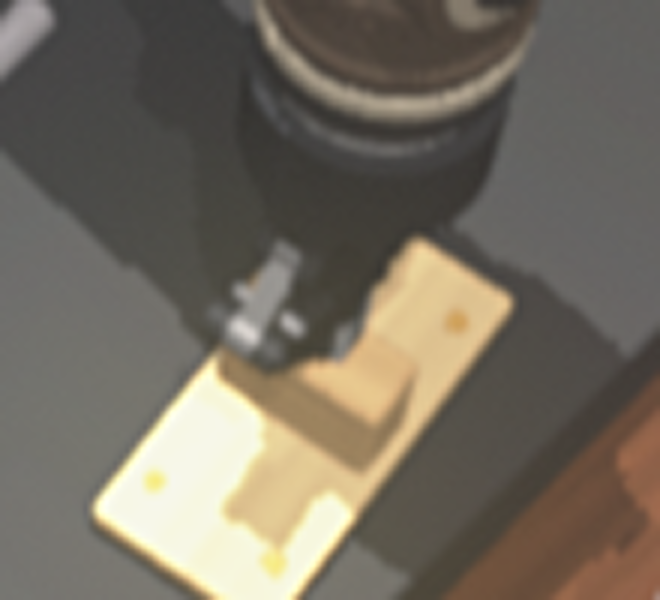

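The crop shows the shut fingertips resting on top of the grip at about (335,350). Pad spacing in the open-finger picture and the contact height agree: the real fingertips sit about 32 mm higher than stated, roughly 21 mm above the TCP when shut. I'll regrip 33 mm lower.

servo_tool:
  rows:
    - [[0,0,0.03],[0,0,0],-1]
    - [[0,0,0.03],[0,0,0],-1]
    - [[0,0,0.03],[0,0,0],-1]
    - [[0,0,0.03],[0,0,0],-1]
    - [[0,0,0.03],[0,0,0],-1]
    - [[0,0,0.03],[0,0,0],-1]
    - [[0,0,0.03],[0,0,0],-1]
    - [[0,0,0.03],[0,0,0],-1]

```text
time: 4.73
tcp_pos: [0.6928, -0.0334, 0.1456]
tcp_rot: [-0.001, -0.08, 0.997, 0.0]
force: [-0.8, 0.2, 0.8]
grip_width: 0.0852
finger_force: 0.0
```

servo_tool:
  rows:
    - [[0,0,-0.02],[0,0,0],-1]
    - [[0,0,-0.04],[0,0,0],-1]
    - [[0,0,-0.055],[0,0,0],-1]
    - [[0,0,-0.063],[0,0,0],-1]
    - [[0,0,-0.063],[0,0,0],1]
    - [[0,0,-0.063],[0,0,0],1]
    - [[0,0,-0.063],[0,0,0],1]
    - [[0,0,-0.063],[0,0,0],1]

```text
time: 5.4
tcp_pos: [0.6938, -0.0334, 0.0847]
tcp_rot: [0.001, -0.079, 0.997, -0.0]
force: [-0.4, -0.0, -0.7]
grip_width: 0.0389
finger_force: 0.0
```

servo_tool:
  rows:
    - [[0,0,0],[0,0,0],1]
    - [[0,0,0],[0,0,0],1]
    - [[0,0,0],[0,0,0],1]
    - [[0,0,0],[0,0,0],1]

```text
time: 5.73
tcp_pos: [0.6938, -0.0336, 0.0844]
tcp_rot: [0.001, -0.079, 0.997, -0.0]
force: [1.1, -1.1, 4.9]
grip_width: 0.0271
finger_force: 63.0
```

```bash
python3 - <<'E'
from h import *
f=wcam(); f["T"][:3,3]+=np.array([.6733,-.0347,.2195])-f["s"]["tcp_pos"]
im=cv2.resize(cv2.imread("pics/w1.png",0),(560,420),interpolation=cv2.INTER_AREA)
for x0,y0,x1,y1 in [(100,8,212,46),(238,20,362,54),(382,38,488,96)]:
    g=im[y0:y1,x0:x1]; m=(g>125).astype(np.uint8)
    k,l,st,_=cv2.connectedComponentsWithStats(m); i=1+np.argmax(st[1:,4])
    p=np.argwhere(l==i)[:,::-1]+[x0,y0]
    P=np.array([wonz(f,*q,.083) for q in p]); c=P.mean(0); w=np.linalg.svd(P-c,full_matrices=False)[2]
    a=(P-c)@w[0]; b=(P-c)@w[1]; bins=np.linspace(a.min(),a.max(),11)
    mid=[1e3*(b[(a>=u)&(a<=v)].max()+b[(a>=u)&(a<=v)].min())/2 for u,v in zip(bins,bins[1:])]
    print(c.round(4),round(np.ptp(a),4),"axis",w[0].round(3),np.round(mid,1))
print(f["s"]["time"])
E
```

```text
[ 0.5247 -0.1833] 0.1031 axis [-0.14  0.99] [-0.1 -0.  -0.  -0.   0.   0.1  0.1  0.   0.1  0.1]
[ 0.5229 -0.0442] 0.1016 axis [-0.145  0.989] [ 0.2  0.1  0.1  0.2 -0.5 -0.3 -0.1  0.1  0.1  0.3]
[0.5173 0.0975] 0.1019 axis [0.061 0.998] [-0.   0.3 -0.5 -0.3 -0.   0.   0.2  0.   0.1 -0.2]
5.7333
```

servo_tool:
  rows:
    - [[0,0,0.04],[0,0,0],1]
    - [[-0.03,-0.002,0.055],[0,0,-0.1],1]
    - [[-0.06,-0.004,0.055],[0,0,-0.22],1]
    - [[-0.09,-0.006,0.055],[0,0,-0.34],1]
    - [[-0.12,-0.008,0.055],[0,0,-0.46],1]
    - [[-0.15,-0.01,0.055],[0,0,-0.58],1]
    - [[-0.18,-0.012,0.055],[0,0,-0.7],1]
    - [[-0.217,-0.012,0.055],[0,0,-0.8],1]

```text
time: 6.45
tcp_pos: [0.4745, -0.0453, 0.1371]
tcp_rot: [-0.001, 0.318, 0.948, -0.0]
force: [0.0, 0.2, -2.3]
grip_width: 0.0271
finger_force: 62.0
```

servo_tool:
  rows:
    - [[0,0,0],[0,0,-0.12],1]
    - [[0,0,0],[0,0,-0.24],1]
    - [[0,0,0],[0,0,-0.36],1]
    - [[0,0,0],[0,0,-0.48],1]
    - [[0,0,0],[0,0,-0.6],1]
    - [[0,0,0],[0,0,-0.72],1]
    - [[0,0,-0.01],[0,0,-0.807],1]
    - [[0,0,-0.025],[0,0,-0.807],1]

```text
time: 7.12
tcp_pos: [0.4763, -0.0452, 0.1135]
tcp_rot: [0.0, 0.664, 0.748, 0.0]
force: [0.0, 0.6, -3.3]
grip_width: 0.0271
finger_force: 62.1
```

servo_tool:
  rows:
    - [[0,0,-0.005],[0,0,0],1]
    - [[0,0,-0.005],[0,0,0],1]
    - [[0,0,-0.005],[0,0,0],1]
    - [[0,0,-0.005],[0,0,0],1]

```text
time: 7.45
tcp_pos: [0.4762, -0.0453, 0.1087]
tcp_rot: [0.0, 0.662, 0.749, 0.0]
force: [-0.3, 0.3, -3.4]
grip_width: 0.0276
finger_force: 61.8
```

servo_tool:
  rows:
    - [[0,0,-0.003],[0,0,0],1]
    - [[0,0,-0.006],[0,0,0],1]
    - [[0,0,-0.007],[0,0,0],1]
    - [[0,0,-0.007],[0,0,0],1]

```text
time: 7.78
tcp_pos: [0.4761, -0.0454, 0.1013]
tcp_rot: [0.0, 0.662, 0.749, 0.0]
force: [-0.0, -0.6, -1.8]
grip_width: 0.0271
finger_force: 62.3
```

servo_tool:
  rows:
    - [[0,0,-0.0005],[0,0,0],1]
    - [[0,0,-0.001],[0,0,0],1]
    - [[0,0,-0.001],[0,0,0],1]

```text
time: 8.03
tcp_pos: [0.4764, -0.0453, 0.1007]
tcp_rot: [0.0, 0.662, 0.749, 0.0]
force: [-0.0, -0.4, 1.1]
grip_width: 0.0266
finger_force: 62.5
```

servo_tool:
  rows:
    - [[0,0,-0.0005],[0,0,0],1]
    - [[0,0,-0.0007],[0,0,0],1]
    - [[0,0,-0.0007],[0,0,0],1]

```text
time: 8.28
tcp_pos: [0.4766, -0.0453, 0.1002]
tcp_rot: [0.0, 0.662, 0.749, 0.0]
force: [-0.5, 1.1, 3.1]
grip_width: 0.0271
finger_force: 62.8
```

servo_tool:
  rows:
    - [[0.001,0.0001,0.0003],[0,0,0],1]
    - [[0.003,0.0004,0.0003],[0,0,0],1]
    - [[0.005,0.0006,0.0003],[0,0,0],1]
    - [[0.007,0.0009,0.0003],[0,0,0],1]
    - [[0.009,0.0011,0.0003],[0,0,0],1]
    - [[0.011,0.0014,0.0003],[0,0,0],1]

```text
time: 8.78
tcp_pos: [0.4875, -0.044, 0.1]
tcp_rot: [0.0, 0.662, 0.749, 0.0]
force: [-1.8, -0.4, 3.8]
grip_width: 0.027
finger_force: 62.9
```

servo_tool:
  rows:
    - [[0.002,0.0002,0.0003],[0,0,0],1]
    - [[0.004,0.0005,0.0004],[0,0,0],1]
    - [[0.006,0.0007,0.0004],[0,0,0],1]
    - [[0.008,0.001,0.0004],[0,0,0],1]
    - [[0.01,0.0012,0.0004],[0,0,0],1]

```text
time: 9.2
tcp_pos: [0.4972, -0.0428, 0.1003]
tcp_rot: [0.0, 0.662, 0.749, -0.0]
force: [0.6, -0.1, 3.2]
grip_width: 0.0273
finger_force: 62.9
```

servo_tool:
  rows:
    - [[0.002,0.0002,0],[0,0,0],1]
    - [[0.004,0.0005,0],[0,0,0],1]
    - [[0.006,0.0007,0],[0,0,0],1]
    - [[0.008,0.001,0],[0,0,0],1]
    - [[0.01,0.0012,0],[0,0,0],1]

```text
time: 9.62
tcp_pos: [0.5072, -0.0416, 0.1003]
tcp_rot: [0.0, 0.662, 0.749, -0.0]
force: [-0.3, -1.2, 3.9]
grip_width: 0.0272
finger_force: 62.9
```

servo_tool:
  rows:
    - [[0.002,0.0002,0.0002],[0,0,0],1]
    - [[0.004,0.0005,0.0003],[0,0,0],1]
    - [[0.006,0.0007,0.0003],[0,0,0],1]
    - [[0.008,0.001,0.0003],[0,0,0],1]
    - [[0.01,0.0012,0.0003],[0,0,0],1]

```text
time: 10.03
tcp_pos: [0.5172, -0.0404, 0.1005]
tcp_rot: [-0.0, 0.662, 0.749, -0.0]
force: [-0.5, -0.2, 3.0]
grip_width: 0.0273
finger_force: 62.7
```

servo_tool:
  rows:
    - [[0.002,0.0002,0],[0,0,0],1]
    - [[0.004,0.0005,0],[0,0,0],1]
    - [[0.006,0.0007,0],[0,0,0],1]
    - [[0.008,0.001,0],[0,0,0],1]
    - [[0.01,0.0012,0],[0,0,0],1]

```text
time: 10.45
tcp_pos: [0.5273, -0.0392, 0.1006]
tcp_rot: [0.0, 0.662, 0.749, -0.0]
force: [-1.1, -2.1, 1.5]
grip_width: 0.0271
finger_force: 62.7
```

servo_tool:
  rows:
    - [[0.002,0.0002,0],[0,0,0],1]
    - [[0.004,0.0005,0],[0,0,0],1]
    - [[0.006,0.0007,0],[0,0,0],1]
    - [[0.008,0.001,0],[0,0,0],1]
    - [[0.01,0.0012,0],[0,0,0],1]

```text
time: 10.87
tcp_pos: [0.5373, -0.038, 0.1006]
tcp_rot: [0.0, 0.662, 0.749, -0.0]
force: [-0.4, -2.2, 2.6]
grip_width: 0.0274
finger_force: 62.7
```

servo_tool:
  rows:
    - [[0.002,0.0002,0],[0,0,0],1]
    - [[0.004,0.0005,0],[0,0,0],1]
    - [[0.006,0.0007,0],[0,0,0],1]
    - [[0.008,0.001,0],[0,0,0],1]
    - [[0.01,0.0012,0],[0,0,0],1]

```text
time: 11.28
tcp_pos: [0.5472, -0.0368, 0.1006]
tcp_rot: [0.0, 0.662, 0.749, -0.0]
force: [-0.5, -2.5, 1.9]
grip_width: 0.0269
finger_force: 62.7
```

servo_tool:
  rows:
    - [[0.003,0.0004,0],[0,0,0],1]
    - [[0.006,0.0007,0],[0,0,0],1]
    - [[0.009,0.0011,0],[0,0,0],1]
    - [[0.012,0.0015,0],[0,0,0],1]
    - [[0.015,0.0018,0],[0,0,0],1]
    - [[0.018,0.0022,0],[0,0,0],1]
    - [[0.021,0.0026,0],[0,0,0],1]
    - [[0.024,0.0029,0],[0,0,0],1]

```text
time: 11.95
tcp_pos: [0.5714, -0.0339, 0.1006]
tcp_rot: [0.0, 0.662, 0.749, -0.0]
force: [0.0, -2.9, 2.7]
grip_width: 0.0272
finger_force: 62.7
```

servo_tool:
  rows:
    - [[0.003,0.0004,0],[0,0,0],1]
    - [[0.006,0.0007,0],[0,0,0],1]
    - [[0.009,0.0011,0],[0,0,0],1]
    - [[0.012,0.0015,0],[0,0,0],1]
    - [[0.015,0.0018,0],[0,0,0],1]
    - [[0.018,0.0022,0],[0,0,0],1]
    - [[0.021,0.0026,0],[0,0,0],1]
    - [[0.024,0.0029,0],[0,0,0],1]

```text
time: 12.62
tcp_pos: [0.5953, -0.031, 0.1006]
tcp_rot: [0.0, 0.662, 0.749, -0.0]
force: [0.8, -2.7, 1.7]
grip_width: 0.0275
finger_force: 62.7
```

servo_tool:
  rows:
    - [[0.003,0.0004,0],[0,0,0],1]
    - [[0.006,0.0007,0],[0,0,0],1]
    - [[0.009,0.0011,0],[0,0,0],1]
    - [[0.012,0.0015,0],[0,0,0],1]
    - [[0.015,0.0018,0],[0,0,0],1]
    - [[0.018,0.0022,0],[0,0,0],1]
    - [[0.021,0.0026,0],[0,0,0],1]
    - [[0.024,0.0029,0],[0,0,0],1]

```text
time: 13.28
tcp_pos: [0.6193, -0.028, 0.1006]
tcp_rot: [-0.0, 0.662, 0.749, 0.0]
force: [0.2, -3.0, 2.2]
grip_width: 0.0269
finger_force: 62.7
```

servo_tool:
  rows:
    - [[0.003,0.0004,0],[0,0,0],1]
    - [[0.006,0.0007,0],[0,0,0],1]
    - [[0.009,0.0011,0],[0,0,0],1]
    - [[0.012,0.0015,0],[0,0,0],1]
    - [[0.015,0.0018,0],[0,0,0],1]
    - [[0.018,0.0022,0],[0,0,0],1]
    - [[0.021,0.0026,0],[0,0,0],1]
    - [[0.024,0.0029,0],[0,0,0],1]

```text
time: 13.95
tcp_pos: [0.6433, -0.0251, 0.1005]
tcp_rot: [-0.0, 0.662, 0.749, 0.0]
force: [-0.0, -2.7, 2.0]
grip_width: 0.0273
finger_force: 62.7
```

servo_tool:
  rows:
    - [[0,0,0.003],[0,0,0],1]
    - [[0,0,0.035],[0,0,0],1]
    - [[-0.03,-0.03,0.035],[0,0,0],1]
    - [[-0.06,-0.058,0.035],[0,0,0],1]
    - [[-0.09,-0.086,0.035],[0,0,0],1]
    - [[-0.12,-0.115,0.035],[0,0,0],1]
    - [[-0.15,-0.144,0.035],[0,0,0],1]
    - [[-0.168,-0.16,0.035],[0,0,0],1]

```text
time: 14.62
tcp_pos: [0.4718, -0.186, 0.1351]
tcp_rot: [-0.001, 0.663, 0.749, -0.0]
force: [-0.2, -0.2, -2.8]
grip_width: 0.0271
finger_force: 62.2
```

```bash
cat >> h.py <<'E'
def shafts(n="top",y0=.075,thr=115):
    F=cam(n); g=cv2.cvtColor(F["color"],cv2.COLOR_RGB2GRAY)
    for r in ctrl.silhouettes("shaft_1_a",n):
        m=cv2.dilate(r["region"].astype(np.uint8),np.ones((3,3))); m=m&(g>thr); p=np.argwhere(m>0)[:,::-1]
        if len(p)<20: continue
        c=p.mean(0); w=np.linalg.svd(p-c,full_matrices=False)[2][0]; a=(p-c)@w
        A,B=[onz(F,*(c+w*q),.085)[:2] for q in (a.min(),a.max())]; d=B-A
        print(n,round(r["conf"],2),c.round(),((A+B)/2).round(4),"ends",A.round(3),B.round(3),"deg",np.degrees(np.arctan(d[0]/d[1])).round(1))
E
python3 -c "
from h import *
shafts('top');shafts('scene')
print(ctrl.sense()['time'],ctrl.sense()['tcp_pos'],ctrl.sense()['force'])"
```

```text
top 0.56 [316. 282.] [ 0.3136 -0.1289] ends [ 0.32  -0.107] [ 0.307 -0.151] deg 15.5
scene 0.68 [124. 252.] [ 0.3298 -0.2945] ends [ 0.352 -0.251] [ 0.308 -0.338] deg 26.7
scene 0.52 [213. 290.] [ 0.5239 -0.2163] ends [ 0.523 -0.204] [ 0.525 -0.229] deg -4.1
14.8167 [ 0.47463322 -0.18490634  0.13541837] [ 0.66216066 -0.64552038 -2.78665846]
```

servo_tool:
  rows:
    - [[0,0,-0.015],[0,0,0],1]
    - [[0,0,-0.028],[0,0,0],1]
    - [[0,0,-0.0325],[0,0,0],1]
    - [[0,0,-0.0335],[0,0,0],1]
    - [[0,0,-0.0335],[0,0,0],1]

```text
time: 15.23
tcp_pos: [0.4755, -0.1843, 0.102]
tcp_rot: [-0.0, 0.662, 0.75, 0.0]
force: [-0.2, -0.1, -3.0]
grip_width: 0.0274
finger_force: 62.2
```

servo_tool:
  rows:
    - [[0,0,-0.0003],[0,0,0],1]
    - [[0,0,-0.0006],[0,0,0],1]
    - [[0,0,-0.0006],[0,0,0],1]

```text
time: 15.48
tcp_pos: [0.4754, -0.1851, 0.1019]
tcp_rot: [0.0, 0.662, 0.749, 0.0]
force: [0.7, 0.3, -2.9]
grip_width: 0.027
finger_force: 62.2
```

servo_tool:
  rows:
    - [[0,0,-0.0004],[0,0,0],1]
    - [[0,0,-0.0007],[0,0,0],1]
    - [[0,0,-0.0007],[0,0,0],1]

```text
time: 15.73
tcp_pos: [0.4752, -0.1853, 0.1011]
tcp_rot: [0.0, 0.662, 0.749, 0.0]
force: [0.2, 0.9, -1.8]
grip_width: 0.027
finger_force: 62.3
```

servo_tool:
  rows:
    - [[0,0,-0.0003],[0,0,0],1]
    - [[0,0,-0.0005],[0,0,0],1]
    - [[0,0,-0.0005],[0,0,0],1]

```text
time: 15.98
tcp_pos: [0.4753, -0.1853, 0.1007]
tcp_rot: [0.0, 0.662, 0.749, 0.0]
force: [-0.2, 0.4, 0.9]
grip_width: 0.0274
finger_force: 62.6
```

Contact at about 4 N. I'll roll in small steps.

servo_tool:
  rows:
    - [[0.0015,0.0002,0],[0,0,0],1]
    - [[0.003,0.0004,0],[0,0,0],1]
    - [[0.0045,0.0005,0],[0,0,0],1]
    - [[0.006,0.0007,0],[0,0,0],1]
    - [[0.007,0.0009,0],[0,0,0],1]

```text
time: 16.4
tcp_pos: [0.4825, -0.1844, 0.1005]
tcp_rot: [0.0, 0.662, 0.749, 0.0]
force: [-0.6, -0.6, 3.0]
grip_width: 0.027
finger_force: 62.8
```

servo_tool:
  rows:
    - [[0.0015,0.0002,0],[0,0,0],1]
    - [[0.003,0.0004,0],[0,0,0],1]
    - [[0.0045,0.0005,0],[0,0,0],1]
    - [[0.006,0.0007,0],[0,0,0],1]

```text
time: 16.73
tcp_pos: [0.4883, -0.1837, 0.1004]
tcp_rot: [0.0, 0.662, 0.749, -0.0]
force: [0.0, -0.2, 3.0]
grip_width: 0.0273
finger_force: 62.9
```

servo_tool:
  rows:
    - [[0.002,0.0002,0.0002],[0,0,0],1]
    - [[0.004,0.0005,0.0003],[0,0,0],1]
    - [[0.006,0.0007,0.0003],[0,0,0],1]
    - [[0.008,0.001,0.0003],[0,0,0],1]

```text
time: 17.07
tcp_pos: [0.4963, -0.1827, 0.1006]
tcp_rot: [0.0, 0.662, 0.749, -0.0]
force: [-0.3, -0.1, 1.6]
grip_width: 0.0269
finger_force: 62.8
```

servo_tool:
  rows:
    - [[0.002,0.0002,0],[0,0,0],1]
    - [[0.004,0.0005,0],[0,0,0],1]
    - [[0.006,0.0007,0],[0,0,0],1]
    - [[0.008,0.001,0],[0,0,0],1]

```text
time: 17.4
tcp_pos: [0.5043, -0.1817, 0.1006]
tcp_rot: [0.0, 0.662, 0.749, -0.0]
force: [-0.3, -3.5, 1.1]
grip_width: 0.0276
finger_force: 62.8
```

servo_tool:
  rows:
    - [[0.002,0.0002,0],[0,0,0],1]
    - [[0.004,0.0005,0],[0,0,0],1]
    - [[0.006,0.0007,0],[0,0,0],1]
    - [[0.008,0.001,0],[0,0,0],1]
    - [[0.01,0.0012,0],[0,0,0],1]

```text
time: 17.82
tcp_pos: [0.5143, -0.1805, 0.1006]
tcp_rot: [0.0, 0.662, 0.749, -0.0]
force: [0.1, -2.4, 1.9]
grip_width: 0.0272
finger_force: 62.8
```

servo_tool:
  rows:
    - [[0.002,0.0002,0],[0,0,0],1]
    - [[0.004,0.0005,0],[0,0,0],1]
    - [[0.006,0.0007,0],[0,0,0],1]
    - [[0.008,0.001,0],[0,0,0],1]
    - [[0.01,0.0012,0],[0,0,0],1]

```text
time: 18.23
tcp_pos: [0.5243, -0.1792, 0.1006]
tcp_rot: [0.0, 0.662, 0.749, -0.0]
force: [-0.5, -2.7, 2.1]
grip_width: 0.0272
finger_force: 62.8
```

servo_tool:
  rows:
    - [[0.003,0.0004,0],[0,0,0],1]
    - [[0.006,0.0007,0],[0,0,0],1]
    - [[0.009,0.0011,0],[0,0,0],1]
    - [[0.012,0.0015,0],[0,0,0],1]
    - [[0.015,0.0018,0],[0,0,0],1]
    - [[0.018,0.0022,0],[0,0,0],1]
    - [[0.021,0.0026,0],[0,0,0],1]
    - [[0.024,0.0029,0],[0,0,0],1]

```text
time: 18.9
tcp_pos: [0.5483, -0.1762, 0.1006]
tcp_rot: [-0.0, 0.662, 0.749, -0.0]
force: [0.9, -4.0, 2.2]
grip_width: 0.027
finger_force: 62.8
```

servo_tool:
  rows:
    - [[0.003,0.0004,0],[0,0,0],1]
    - [[0.006,0.0007,0],[0,0,0],1]
    - [[0.009,0.0011,0],[0,0,0],1]
    - [[0.012,0.0015,0],[0,0,0],1]
    - [[0.015,0.0018,0],[0,0,0],1]
    - [[0.018,0.0022,0],[0,0,0],1]
    - [[0.021,0.0026,0],[0,0,0],1]
    - [[0.024,0.0029,0],[0,0,0],1]

```text
time: 19.57
tcp_pos: [0.5723, -0.1733, 0.1006]
tcp_rot: [-0.0, 0.662, 0.749, -0.0]
force: [0.1, -2.8, 2.2]
grip_width: 0.0272
finger_force: 62.8
```

servo_tool:
  rows:
    - [[0.003,0.0004,0],[0,0,0],1]
    - [[0.006,0.0007,0],[0,0,0],1]
    - [[0.009,0.0011,0],[0,0,0],1]
    - [[0.012,0.0015,0],[0,0,0],1]
    - [[0.015,0.0018,0],[0,0,0],1]
    - [[0.018,0.0022,0],[0,0,0],1]
    - [[0.021,0.0026,0],[0,0,0],1]
    - [[0.024,0.0029,0],[0,0,0],1]

```text
time: 20.23
tcp_pos: [0.5963, -0.1704, 0.1006]
tcp_rot: [-0.0, 0.662, 0.749, -0.0]
force: [-0.2, -2.7, 2.6]
grip_width: 0.0272
finger_force: 62.8
```

servo_tool:
  rows:
    - [[0.003,0.0004,0],[0,0,0],1]
    - [[0.006,0.0007,0],[0,0,0],1]
    - [[0.009,0.0011,0],[0,0,0],1]
    - [[0.012,0.0015,0],[0,0,0],1]
    - [[0.015,0.0018,0],[0,0,0],1]
    - [[0.018,0.0022,0],[0,0,0],1]
    - [[0.021,0.0026,0],[0,0,0],1]
    - [[0.024,0.0029,0],[0,0,0],1]

```text
time: 20.9
tcp_pos: [0.6203, -0.1675, 0.1006]
tcp_rot: [-0.0, 0.662, 0.749, -0.0]
force: [-0.6, -3.0, 2.4]
grip_width: 0.0276
finger_force: 62.8
```

servo_tool:
  rows:
    - [[0.003,0.0004,0],[0,0,0],1]
    - [[0.006,0.0007,0],[0,0,0],1]
    - [[0.009,0.0011,0],[0,0,0],1]
    - [[0.012,0.0015,0],[0,0,0],1]
    - [[0.015,0.0018,0],[0,0,0],1]
    - [[0.018,0.0022,0],[0,0,0],1]
    - [[0.021,0.0026,0],[0,0,0],1]
    - [[0.024,0.0029,0],[0,0,0],1]

```text
time: 21.57
tcp_pos: [0.6443, -0.1646, 0.1006]
tcp_rot: [-0.0, 0.662, 0.749, 0.0]
force: [-0.0, -3.2, 1.5]
grip_width: 0.0271
finger_force: 62.8
```

servo_tool:
  rows:
    - [[0,0,0.003],[0,0,0],1]
    - [[0,0,0.035],[0,0,0],1]
    - [[-0.02,0.036,0.04],[0,0,-0.05],1]
    - [[-0.04,0.072,0.04],[0,0,-0.1],1]
    - [[-0.06,0.108,0.04],[0,0,-0.15],1]
    - [[-0.08,0.142,0.04],[0,0,-0.192],1]
    - [[-0.1,0.176,0.04],[0,0,-0.192],1]
    - [[-0.12,0.21,0.04],[0,0,-0.192],1]

```text
time: 22.23
tcp_pos: [0.5218, 0.0475, 0.1398]
tcp_rot: [-0.001, 0.731, 0.682, -0.0]
force: [1.1, 0.5, -2.9]
grip_width: 0.0273
finger_force: 62.2
```

servo_tool:
  rows:
    - [[-0.03,0.03,0],[0,0,0],1]
    - [[-0.049,0.057,0],[0,0,0],1]
    - [[-0.049,0.057,-0.02],[0,0,0],1]
    - [[-0.049,0.057,-0.032],[0,0,0],1]
    - [[-0.049,0.057,-0.0345],[0,0,0],1]
    - [[-0.049,0.057,-0.0345],[0,0,0],1]
    - [[-0.049,0.057,-0.0345],[0,0,0],1]

```text
time: 22.82
tcp_pos: [0.4749, 0.1025, 0.1062]
tcp_rot: [-0.001, 0.731, 0.682, -0.0]
force: [-0.6, -0.5, -2.4]
grip_width: 0.0276
finger_force: 62.0
```

```bash
python3 -c "
from h import *
shafts('top');shafts('scene')
print(ctrl.sense()['time'],ctrl.sense()['tcp_pos'],ctrl.sense()['force'])"
```

```text
top 0.62 [313. 281.] [ 0.3155 -0.1228] ends [ 0.328 -0.077] [ 0.303 -0.168] deg 15.5
top 0.51 [327. 184.] [ 0.6067 -0.1688] ends [ 0.613 -0.217] [ 0.601 -0.121] deg -7.0
top 0.5 [362. 291.] [ 0.2884 -0.2661] ends [ 0.31  -0.222] [ 0.267 -0.31 ] deg 25.8
scene 0.83 [257. 301.] [ 0.6037 -0.1675] ends [ 0.598 -0.116] [ 0.61  -0.219] deg -6.5
scene 0.76 [125. 252.] [ 0.3299 -0.2942] ends [ 0.351 -0.25 ] [ 0.309 -0.338] deg 25.2
scene 0.73 [187. 220.] [ 0.3561 -0.1509] ends [ 0.369 -0.104] [ 0.343 -0.198] deg 15.3
23.0167 [0.47564125 0.1021542  0.10671733] [ 0.14497814 -0.35222928 -2.94135843]
```

servo_tool:
  rows:
    - [[0,0,-0.001],[0,0,0],1]
    - [[0,0,-0.002],[0,0,0],1]
    - [[0,0,-0.0025],[0,0,0],1]
    - [[0,0,-0.0025],[0,0,0],1]

```text
time: 23.35
tcp_pos: [0.475, 0.1022, 0.1034]
tcp_rot: [-0.0, 0.731, 0.682, -0.0]
force: [-0.8, -0.3, -2.5]
grip_width: 0.0268
finger_force: 62.0
```

servo_tool:
  rows:
    - [[0,0,-0.0005],[0,0,0],1]
    - [[0,0,-0.001],[0,0,0],1]
    - [[0,0,-0.001],[0,0,0],1]

```text
time: 23.6
tcp_pos: [0.4752, 0.1023, 0.1027]
tcp_rot: [0.0, 0.731, 0.682, 0.0]
force: [-0.2, -0.2, -1.8]
grip_width: 0.0274
finger_force: 62.4
```

servo_tool:
  rows:
    - [[0,0,-0.0003],[0,0,0],1]
    - [[0,0,-0.0006],[0,0,0],1]
    - [[0,0,-0.0006],[0,0,0],1]

```text
time: 23.85
tcp_pos: [0.4753, 0.1023, 0.1023]
tcp_rot: [0.0, 0.731, 0.682, 0.0]
force: [-0.6, -0.7, 0.4]
grip_width: 0.0276
finger_force: 62.6
```

servo_tool:
  rows:
    - [[0.001,0,0],[0,0,0],1]
    - [[0.003,-0.0002,0],[0,0,0],1]
    - [[0.005,-0.0004,0],[0,0,0],1]

```text
time: 24.1
tcp_pos: [0.4804, 0.102, 0.1022]
tcp_rot: [0.0, 0.731, 0.682, 0.0]
force: [-0.7, -0.5, 0.8]
grip_width: 0.0273
finger_force: 62.6
```

servo_tool:
  rows:
    - [[0.002,-0.0001,0],[0,0,0],1]
    - [[0.004,-0.0003,0],[0,0,0],1]
    - [[0.006,-0.0004,0],[0,0,0],1]

```text
time: 24.35
tcp_pos: [0.4864, 0.1015, 0.102]
tcp_rot: [0.0, 0.731, 0.682, 0.0]
force: [-0.1, -1.2, 0.5]
grip_width: 0.0269
finger_force: 62.6
```

servo_tool:
  rows:
    - [[0.002,-0.0001,0],[0,0,0],1]
    - [[0.004,-0.0003,0],[0,0,0],1]
    - [[0.006,-0.0004,0],[0,0,0],1]

```text
time: 24.6
tcp_pos: [0.4922, 0.1011, 0.1018]
tcp_rot: [-0.0, 0.731, 0.682, -0.0]
force: [-0.1, 0.0, -0.9]
grip_width: 0.0272
finger_force: 62.6
```

servo_tool:
  rows:
    - [[0.002,-0.0001,-0.0003],[0,0,0],1]
    - [[0.004,-0.0003,-0.0006],[0,0,0],1]
    - [[0.006,-0.0004,-0.0008],[0,0,0],1]

```text
time: 24.85
tcp_pos: [0.4983, 0.1007, 0.1011]
tcp_rot: [0.0, 0.731, 0.682, -0.0]
force: [-0.4, -0.4, -0.6]
grip_width: 0.0271
finger_force: 62.6
```

servo_tool:
  rows:
    - [[0.002,-0.0001,-0.0001],[0,0,0],1]
    - [[0.004,-0.0003,-0.0003],[0,0,0],1]
    - [[0.006,-0.0004,-0.0004],[0,0,0],1]

```text
time: 25.1
tcp_pos: [0.5041, 0.1003, 0.1008]
tcp_rot: [-0.0, 0.731, 0.682, -0.0]
force: [-0.1, -0.7, 0.7]
grip_width: 0.0272
finger_force: 62.6
```

The left shaft wobbles: the contact height has changed by over 1 mm, so it is the bent one. I'll keep following it.

servo_tool:
  rows:
    - [[0.002,-0.0001,0],[0,0,0],1]
    - [[0.004,-0.0003,0],[0,0,0],1]
    - [[0.006,-0.0004,0],[0,0,0],1]

```text
time: 25.35
tcp_pos: [0.5103, 0.0999, 0.101]
tcp_rot: [0.0, 0.731, 0.682, 0.0]
force: [-2.0, -0.2, 1.8]
grip_width: 0.0274
finger_force: 62.6
```

servo_tool:
  rows:
    - [[0.002,-0.0001,0],[0,0,0],1]
    - [[0.004,-0.0003,0],[0,0,0],1]
    - [[0.006,-0.0004,0],[0,0,0],1]

```text
time: 25.6
tcp_pos: [0.5164, 0.0994, 0.101]
tcp_rot: [0.0, 0.731, 0.682, 0.0]
force: [-1.5, -2.1, 3.5]
grip_width: 0.0272
finger_force: 62.8
```

servo_tool:
  rows:
    - [[0.002,-0.0001,0.0003],[0,0,0],1]
    - [[0.004,-0.0003,0.0005],[0,0,0],1]
    - [[0.006,-0.0004,0.0007],[0,0,0],1]

```text
time: 25.85
tcp_pos: [0.5223, 0.0991, 0.1015]
tcp_rot: [0.0, 0.731, 0.682, -0.0]
force: [0.1, -0.6, 1.8]
grip_width: 0.0274
finger_force: 62.8
```

servo_tool:
  rows:
    - [[0.002,-0.0001,0.0001],[0,0,0],1]
    - [[0.004,-0.0003,0.0003],[0,0,0],1]
    - [[0.006,-0.0004,0.0004],[0,0,0],1]

```text
time: 26.1
tcp_pos: [0.5282, 0.0987, 0.1018]
tcp_rot: [-0.0, 0.731, 0.682, -0.0]
force: [-0.7, -1.4, 0.0]
grip_width: 0.0273
finger_force: 62.8
```

servo_tool:
  rows:
    - [[0.002,-0.0001,0],[0,0,0],1]
    - [[0.004,-0.0003,0],[0,0,0],1]
    - [[0.006,-0.0004,0],[0,0,0],1]

```text
time: 26.35
tcp_pos: [0.5342, 0.0983, 0.1017]
tcp_rot: [-0.0, 0.731, 0.682, -0.0]
force: [-0.2, -1.5, 0.6]
grip_width: 0.0271
finger_force: 62.7
```

servo_tool:
  rows:
    - [[0.002,-0.0001,0],[0,0,0],1]
    - [[0.004,-0.0003,0],[0,0,0],1]
    - [[0.006,-0.0004,0],[0,0,0],1]

```text
time: 26.6
tcp_pos: [0.5402, 0.0979, 0.1017]
tcp_rot: [-0.0, 0.731, 0.682, -0.0]
force: [0.3, -1.5, -1.1]
grip_width: 0.027
finger_force: 62.5
```

servo_tool:
  rows:
    - [[0.002,-0.0001,-0.0004],[0,0,0],1]
    - [[0.004,-0.0003,-0.0006],[0,0,0],1]
    - [[0.006,-0.0004,-0.0008],[0,0,0],1]

```text
time: 26.85
tcp_pos: [0.5463, 0.0975, 0.1011]
tcp_rot: [0.0, 0.731, 0.682, 0.0]
force: [0.5, -1.9, 0.5]
grip_width: 0.0275
finger_force: 62.6
```

servo_tool:
  rows:
    - [[0.002,-0.0001,0],[0,0,0],1]
    - [[0.004,-0.0003,-0.0001],[0,0,0],1]
    - [[0.006,-0.0004,-0.0002],[0,0,0],1]

```text
time: 27.1
tcp_pos: [0.5523, 0.0971, 0.1009]
tcp_rot: [-0.0, 0.731, 0.682, 0.0]
force: [-0.5, -0.7, 0.4]
grip_width: 0.0273
finger_force: 62.6
```

servo_tool:
  rows:
    - [[0.002,-0.0001,0],[0,0,0],1]
    - [[0.004,-0.0003,0],[0,0,0],1]
    - [[0.006,-0.0004,0],[0,0,0],1]
    - [[0.008,-0.0006,0.0001],[0,0,0],1]
    - [[0.01,-0.0007,0.0002],[0,0,0],1]

```text
time: 27.52
tcp_pos: [0.5622, 0.0964, 0.1012]
tcp_rot: [0.0, 0.731, 0.682, 0.0]
force: [-2.0, -1.9, 2.3]
grip_width: 0.0272
finger_force: 62.8
```

servo_tool:
  rows:
    - [[0.002,-0.0001,0.0002],[0,0,0],1]
    - [[0.004,-0.0003,0.0004],[0,0,0],1]
    - [[0.006,-0.0004,0.0005],[0,0,0],1]

```text
time: 27.77
tcp_pos: [0.5683, 0.096, 0.1017]
tcp_rot: [0.0, 0.731, 0.682, 0.0]
force: [-0.7, -1.2, 1.8]
grip_width: 0.0272
finger_force: 62.8
```

servo_tool:
  rows:
    - [[0.002,-0.0001,0.0002],[0,0,0],1]
    - [[0.004,-0.0003,0.0003],[0,0,0],1]
    - [[0.006,-0.0004,0.0004],[0,0,0],1]
    - [[0.008,-0.0006,0.0004],[0,0,0],1]

```text
time: 28.1
tcp_pos: [0.5763, 0.0954, 0.102]
tcp_rot: [0.0, 0.731, 0.682, 0.0]
force: [0.2, -0.3, 1.3]
grip_width: 0.0272
finger_force: 62.8
```

servo_tool:
  rows:
    - [[0.002,-0.0001,0],[0,0,0],1]
    - [[0.004,-0.0003,0],[0,0,0],1]
    - [[0.006,-0.0004,0],[0,0,0],1]
    - [[0.008,-0.0006,0],[0,0,0],1]

```text
time: 28.43
tcp_pos: [0.5843, 0.0948, 0.102]
tcp_rot: [0.0, 0.731, 0.682, 0.0]
force: [-0.6, -2.2, 1.9]
grip_width: 0.0275
finger_force: 62.8
```

servo_tool:
  rows:
    - [[0.002,-0.0001,0],[0,0,0],1]
    - [[0.004,-0.0003,-0.0001],[0,0,0],1]
    - [[0.006,-0.0004,-0.0003],[0,0,0],1]
    - [[0.008,-0.0006,-0.0005],[0,0,0],1]

```text
time: 28.77
tcp_pos: [0.5924, 0.0942, 0.1016]
tcp_rot: [0.0, 0.731, 0.682, 0.0]
force: [-0.4, -1.7, 2.5]
grip_width: 0.0273
finger_force: 62.9
```

servo_tool:
  rows:
    - [[0.002,-0.0001,-0.0003],[0,0,0],1]
    - [[0.004,-0.0003,-0.0004],[0,0,0],1]
    - [[0.006,-0.0004,-0.0005],[0,0,0],1]
    - [[0.008,-0.0006,-0.0005],[0,0,0],1]

```text
time: 29.1
tcp_pos: [0.6003, 0.0937, 0.101]
tcp_rot: [-0.0, 0.731, 0.682, 0.0]
force: [-0.1, -0.4, 3.0]
grip_width: 0.027
finger_force: 62.9
```

servo_tool:
  rows:
    - [[0.002,-0.0001,0],[0,0,0],1]
    - [[0.004,-0.0003,0],[0,0,0],1]
    - [[0.006,-0.0004,0],[0,0,0],1]
    - [[0.008,-0.0006,0],[0,0,0],1]

```text
time: 29.43
tcp_pos: [0.608, 0.0931, 0.1007]
tcp_rot: [-0.0, 0.731, 0.682, -0.0]
force: [-0.2, -0.2, 1.2]
grip_width: 0.0272
finger_force: 62.7
```

servo_tool:
  rows:
    - [[0.002,-0.0001,0.0001],[0,0,0],1]
    - [[0.004,-0.0003,0.0003],[0,0,0],1]
    - [[0.006,-0.0004,0.0005],[0,0,0],1]
    - [[0.008,-0.0006,0.0007],[0,0,0],1]

```text
time: 29.77
tcp_pos: [0.6161, 0.0925, 0.1015]
tcp_rot: [-0.0, 0.731, 0.682, -0.0]
force: [-0.1, -0.8, -0.1]
grip_width: 0.0273
finger_force: 62.7
```

servo_tool:
  rows:
    - [[0.002,-0.0001,0],[0,0,0],1]
    - [[0.004,-0.0003,0],[0,0,0],1]
    - [[0.006,-0.0004,0],[0,0,0],1]
    - [[0.008,-0.0006,0.0002],[0,0,0],1]

```text
time: 30.1
tcp_pos: [0.6243, 0.0919, 0.1019]
tcp_rot: [-0.0, 0.731, 0.682, 0.0]
force: [-0.6, -1.0, 0.4]
grip_width: 0.0274
finger_force: 62.6
```

servo_tool:
  rows:
    - [[0,0,0.003],[0,0,0],1]
    - [[0,0,0.035],[0,0,0],1]
    - [[-0.035,0,0.035],[0,0,0],1]
    - [[-0.07,0,0.035],[0,0,0],1]
    - [[-0.11,0,0.035],[0,0,0],1]
    - [[-0.146,0,0.035],[0,0,0],1]
    - [[-0.146,0,0.035],[0,0,0],1]
    - [[-0.146,0,0.015],[0,0,0],1]

```text
time: 30.77
tcp_pos: [0.4781, 0.0922, 0.1203]
tcp_rot: [0.001, 0.731, 0.683, 0.003]
force: [1.5, 0.1, -1.9]
grip_width: 0.0274
finger_force: 62.6
```

```bash
python3 -c "
from h import *
shafts('top');shafts('scene')
print(ctrl.sense()['time'],ctrl.sense()['tcp_pos'],ctrl.sense()['force'])"
```

```text
top 0.6 [328. 184.] [ 0.6059 -0.1703] ends [ 0.612 -0.22 ] [ 0.6   -0.121] deg -6.6
top 0.6 [362. 291.] [ 0.288  -0.2666] ends [ 0.309 -0.222] [ 0.267 -0.311] deg 25.9
scene 0.86 [257. 301.] [ 0.6037 -0.1675] ends [ 0.598 -0.116] [ 0.61  -0.219] deg -6.5
scene 0.76 [125. 252.] [ 0.3302 -0.2939] ends [ 0.351 -0.251] [ 0.31  -0.337] deg 25.4
scene 0.61 [186. 220.] [ 0.3564 -0.1505] ends [ 0.37  -0.103] [ 0.343 -0.198] deg 16.2
30.9667 [0.47781676 0.09179904 0.11682267] [-0.23351491 -0.19318183 -2.45586092]
```

servo_tool:
  rows:
    - [[0.004,-0.035,0.01],[0,0,0],1]
    - [[0.008,-0.07,0.01],[0,0,0],1]
    - [[0.012,-0.11,0.01],[0,0,0],1]
    - [[0.012,-0.152,0.01],[0,0,0],1]
    - [[0.012,-0.152,-0.01],[0,0,0],1]
    - [[0.012,-0.152,-0.025],[0,0,0],1]
    - [[0.012,-0.152,-0.028],[0,0,0],1]
    - [[0.012,-0.152,-0.028],[0,0,0],1]

```text
time: 31.63
tcp_pos: [0.4897, -0.0604, 0.0883]
tcp_rot: [-0.001, 0.731, 0.682, -0.001]
force: [-0.3, 0.2, -2.1]
grip_width: 0.027
finger_force: 62.1
```

servo_tool:
  rows:
    - [[0,0,0],[0,0,0],1]
    - [[0,0,-0.001],[0,0,0],1]
    - [[0,0,-0.002],[0,0,0],1]
    - [[0,0,-0.002],[0,0,0],1]

```text
time: 31.97
tcp_pos: [0.4905, -0.0597, 0.0875]
tcp_rot: [0.0, 0.731, 0.683, 0.0]
force: [-0.6, 0.0, -2.8]
grip_width: 0.0272
finger_force: 62.2
```

servo_tool:
  rows:
    - [[0,0,-0.0005],[0,0,0],1]
    - [[0,0,-0.001],[0,0,0],1]
    - [[0,0,-0.0015],[0,0,0],1]
    - [[0,0,-0.002],[0,0,0],1]
    - [[0,0,-0.002],[0,0,0],1]

```text
time: 32.38
tcp_pos: [0.4901, -0.06, 0.0851]
tcp_rot: [0.0, 0.731, 0.682, 0.0]
force: [-0.4, 0.6, -0.8]
grip_width: 0.0272
finger_force: 62.7
```

servo_tool:
  rows:
    - [[0,0,0],[0,0,0],-1]
    - [[0,0,0],[0,0,0],-1]
    - [[0,0,0],[0,0,0],-1]
    - [[0,0,0],[0,0,0],-1]
    - [[0,0,0],[0,0,0],-1]
    - [[0,0,0],[0,0,0],-1]

```text
time: 32.88
tcp_pos: [0.4901, -0.0602, 0.085]
tcp_rot: [0.0, 0.731, 0.682, 0.0]
force: [-0.0, 0.5, 0.6]
grip_width: 0.0854
finger_force: 0.0
```

servo_tool:
  rows:
    - [[0,0,0.035],[0,0,0],-1]
    - [[0,0,0.07],[0,0,0],-1]
    - [[0,0,0.1],[0,0,0],-1]
    - [[0.025,0.03,0.1],[0,0,0],-1]
    - [[0.05,0.06,0.1],[0,0,0],-1]
    - [[0.075,0.09,0.1],[0,0,0],-1]
    - [[0.09,0.12,0.1],[0,0,0],-1]
    - [[0.105,0.15,0.1],[0,0,0],-1]

```text
time: 33.55
tcp_pos: [0.596, 0.0913, 0.1847]
tcp_rot: [0.0, 0.731, 0.682, 0.0]
force: [1.5, 0.3, -0.6]
grip_width: 0.0856
finger_force: 0.0
```

servo_tool:
  rows:
    - [[0,0,0],[0,0,0],-1]
    - [[0,0,0],[0,0,0],-1]

```text
time: 33.72
tcp_pos: [0.5953, 0.0913, 0.184]
tcp_rot: [-0.0, 0.73, 0.683, -0.001]
force: [0.6, -0.7, -0.1]
grip_width: 0.0852
finger_force: 0.0
```

```bash
python3 - <<'E'
from h import *
f=wcam()
save(f,"w4.png",1.4); print(f["s"]["time"],f["s"]["tcp_pos"])
g=cv2.cvtColor(f["color"],cv2.COLOR_RGB2GRAY)
for r in ctrl.silhouettes("shaft_1_a","wrist"):
    p=np.argwhere(r["region"])[:,::-1]; P=np.array([wonz(f,*q,.085) for q in p]); c=P.mean(0); w=np.linalg.svd(P-c,full_matrices=False)[2][0]; a=(P-c)@w
    print(round(r["conf"],2),np.round(r["box"]),c.round(4),np.ptp(a).round(4),"deg",np.degrees(np.arctan(w[0]/w[1])).round(1),(c+w*(a.max()+a.min())/2).round(4))
F=cam("scene"); save(F,"s4.png",1.4); shafts("scene")
F=cam("top"); save(F,"t4.png",1.4)
s=1.4
for n in ("top","scene"):
  F=cam(n)
  for r in ctrl.silhouettes("scrap_bin_floor",n): print(n,round(r["conf"],2),r["box"],cv2.boxPoints(cv2.minAreaRect(cv2.findNonZero(r["region"].astype(np.uint8)))).round().tolist())
E
```

```text
33.7167 [0.59532761 0.09130183 0.18400381]
0.58 [120. 399.   4.   0.] [ 0.3697 -0.1514] 0.0113 deg 40.1 [ 0.3696 -0.1516]
0.47 [107. 367.   6.  14.] [ 0.3716 -0.0972] 0.0322 deg 34.3 [ 0.3721 -0.0966]
scene 0.87 [257. 301.] [ 0.6038 -0.1676] ends [ 0.598 -0.116] [ 0.61  -0.219] deg -6.9
scene 0.56 [187. 220.] [ 0.356  -0.1513] ends [ 0.369 -0.102] [ 0.343 -0.2  ] deg 15.3
scene 0.54 [125. 252.] [ 0.3296 -0.2941] ends [ 0.351 -0.25 ] [ 0.308 -0.338] deg 25.8
top 0.57 [402.9, 219.1, 58.3, 66.0] [[373.0, 187.0], [427.0, 182.0], [433.0, 250.0], [379.0, 255.0]]
scene 0.93 [133.7, 356.4, 126.8, 127.1] [[68.0, 345.0], [132.0, 288.0], [204.0, 368.0], [140.0, 425.0]]
```

View pics/w4.png

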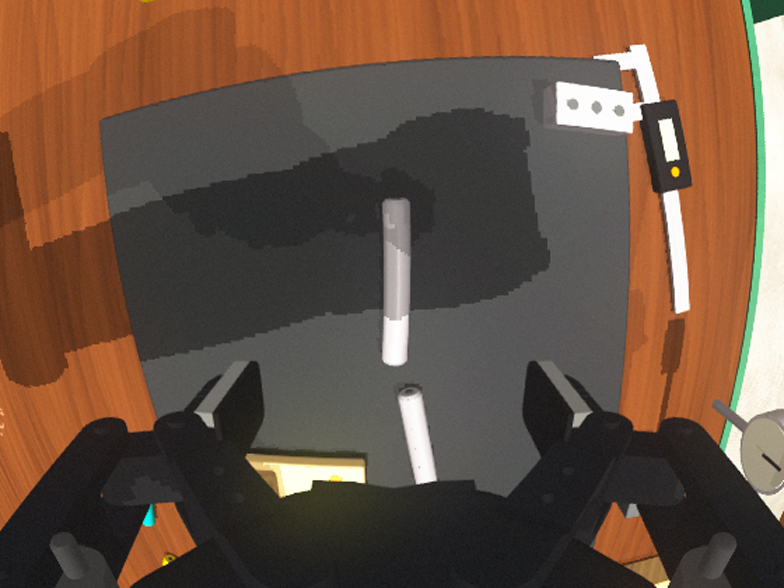

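The wrist view shows the bent shaft from (396,200) to (395,362), lying between the open fingers' lines. The middle shaft's end is at (410,390) and the block stands at (310,470).

```bash
python3 - <<'E'
from h import *
f=wcam(); s=1.4
A,B=wonz(f,396/s,203/s,.085),wonz(f,395/s,358/s,.085); print("bent",A,B,(A+B)/2,np.linalg.norm(A-B),np.degrees(np.arctan((A-B)[0]/(A-B)[1])))
print("mid end",wonz(f,410/s,392/s,.085))
F=cam("scene")
print("bin rim scene",[np.round(onz(F,u/s,v/s,.065)[:2],3) for u,v in [(181,413),(98,482),(195,580),(275,503)]])
F=cam("top")
print("bin rim top",[np.round(onz(F,u/s,v/s,.065)[:2],3) for u,v in [(528,262),(599,259),(607,351),(536,354)]], ctrl.sense()["time"])
E
```

```text
bent [0.60023329 0.13860699] [0.59309924 0.04339904] [0.59666626 0.09100302] 0.09547485166662334 4.285232282926254
mid end [0.60111708 0.01883835]
bin rim scene [array([ 0.407, -0.343]), array([ 0.413, -0.487]), array([ 0.613, -0.467]), array([ 0.606, -0.328])]
bin rim top [array([ 0.603, -0.326]), array([ 0.612, -0.485]), array([ 0.408, -0.492]), array([ 0.401, -0.337])] 34.3667
```

servo_tool:
  rows:
    - [[0.001,0,-0.035],[0,0,0],-1]
    - [[0.001,0,-0.07],[0,0,0],-1]
    - [[0.001,0,-0.1],[0,0,0],-1]
    - [[0.001,0,-0.12],[0,0,0],-1]
    - [[0.001,0,-0.128],[0,0,0],-1]
    - [[0.001,0,-0.129],[0,0,0],-1]
    - [[0.001,0,-0.129],[0,0,0],1]
    - [[0.001,0,-0.129],[0,0,0],1]
  newtons: 40

```text
time: 35.03
tcp_pos: [0.5972, 0.09, 0.0577]
tcp_rot: [0.001, 0.731, 0.682, 0.001]
force: [0.4, 0.6, 0.2]
grip_width: 0.064
finger_force: 0.0
```

servo_tool:
  rows:
    - [[0,0,0],[0,0,0],1]
    - [[0,0,0],[0,0,0],1]
    - [[0,0,0],[0,0,0],1]
    - [[0,0,0],[0,0,0],1]
    - [[0,0,0],[0,0,0],1]
    - [[0,0,0],[0,0,0],1]
    - [[0,0,0],[0,0,0],1]

```text
time: 35.62
tcp_pos: [0.5964, 0.0899, 0.0568]
tcp_rot: [0.0, 0.731, 0.682, 0.001]
force: [-0.5, -0.7, 6.1]
grip_width: 0.0145
finger_force: 39.7
```

servo_tool:
  rows:
    - [[0,0,0.005],[0,0,0],1]
    - [[0,0,0.012],[0,0,0],1]
    - [[0,0,0.02],[0,0,0],1]
    - [[0,0,0.02],[0,0,0],1]

```text
time: 35.95
tcp_pos: [0.5969, 0.0899, 0.0778]
tcp_rot: [0.001, 0.731, 0.682, 0.001]
force: [0.9, -0.0, -1.8]
grip_width: 0.0142
finger_force: 39.1
```

servo_tool:
  rows:
    - [[0,0,0.03],[0,0,0],1]
    - [[0,0,0.06],[0,0,0],1]
    - [[0,-0.025,0.08],[0,0,0],1]
    - [[-0.01,-0.06,0.08],[0,0,0],1]
    - [[-0.02,-0.095,0.08],[0,0,0],1]
    - [[-0.03,-0.13,0.08],[0,0,0],1]
    - [[-0.04,-0.165,0.08],[0,0,0],1]
    - [[-0.05,-0.2,0.08],[0,0,0],1]

```text
time: 36.62
tcp_pos: [0.5454, -0.1116, 0.1561]
tcp_rot: [0.0, 0.731, 0.682, 0.0]
force: [0.5, -0.3, -0.5]
grip_width: 0.0143
finger_force: 39.5
```

servo_tool:
  rows:
    - [[-0.005,-0.035,0],[0,0,0],1]
    - [[-0.01,-0.07,0],[0,0,0],1]
    - [[-0.015,-0.105,0],[0,0,0],1]
    - [[-0.02,-0.14,0],[0,0,0],1]
    - [[-0.025,-0.175,0],[0,0,0],1]
    - [[-0.03,-0.21,0],[0,0,0],1]
    - [[-0.035,-0.245,0],[0,0,0],1]
    - [[-0.039,-0.275,0],[0,0,0],1]

```text
time: 37.28
tcp_pos: [0.5063, -0.3875, 0.1559]
tcp_rot: [0.0, 0.731, 0.682, -0.0]
force: [0.8, 1.0, -1.4]
grip_width: 0.0145
finger_force: 39.5
```

servo_tool:
  rows:
    - [[0,-0.023,0],[0,0,0],1]
    - [[0,-0.023,0],[0,0,0],1]
    - [[0,-0.023,0],[0,0,0],1]

```text
time: 37.53
tcp_pos: [0.5066, -0.4092, 0.1552]
tcp_rot: [-0.001, 0.732, 0.682, 0.0]
force: [0.2, 1.0, -1.9]
grip_width: 0.0141
finger_force: 39.4
```

```bash
python3 - <<'E'
from h import *
f=wcam(); save(f,"w5.png",1.4); print(f["s"]["time"],f["s"]["tcp_pos"],f["s"]["force"],f["s"]["grip_width"])
E
```

```text
37.5333 [ 0.50657073 -0.40919797  0.15520629] [ 0.18529783  1.04354512 -1.89921761] 0.014109240920723451
```

View pics/w5.png

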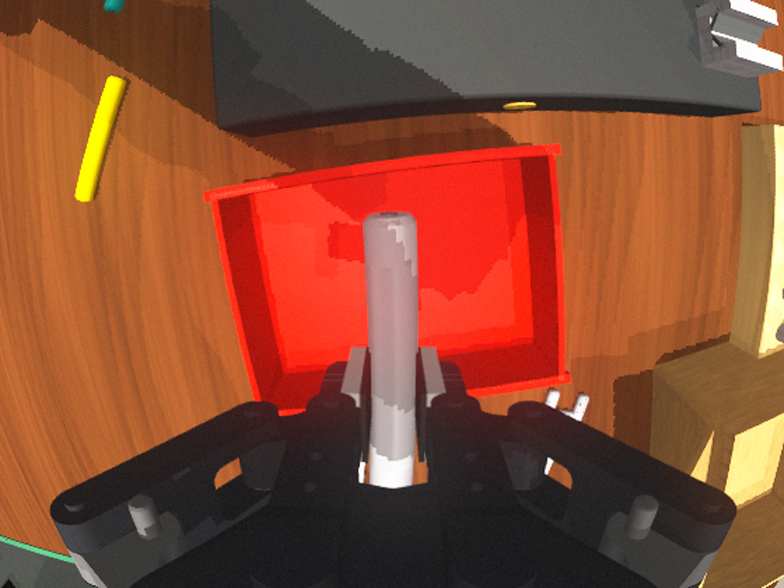

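The shaft is held level, from (392,215) to (392,485), over the red bin with rim corners at (207,195), (558,148), (568,378) and (258,412).

```bash
python3 - <<'E'
from h import *
f=wcam(); s=1.4
P=np.array([wonz(f,u/s,v/s,.065) for u,v in [(207,195),(558,148),(568,378),(258,412)]]); print(P.round(3),P.mean(0))
E
```

```text
[[ 0.402 -0.343]
 [ 0.607 -0.33 ]
 [ 0.616 -0.474]
 [ 0.413 -0.483]] [ 0.50951318 -0.40756926]
```

servo_tool:
  rows:
    - [[0.003,0.001,-0.03],[0,0,0.08],1]
    - [[0.003,0.001,-0.06],[0,0,0.13],1]
    - [[0.003,0.001,-0.09],[0,0,0.13],1]
    - [[0.003,0.001,-0.115],[0,0,0.13],1]
    - [[0.003,0.001,-0.13],[0,0,0.13],1]
    - [[0.003,0.001,-0.14],[0,0,0.13],1]
    - [[0.003,0.001,-0.143],[0,0,0.13],1]
    - [[0.003,0.001,-0.143],[0,0,0.13],1]

```text
time: 38.3
tcp_pos: [0.5102, -0.4063, 0.0129]
tcp_rot: [-0.0, 0.685, 0.729, -0.0]
force: [0.0, -0.6, -1.4]
grip_width: 0.0143
finger_force: 39.4
```

servo_tool:
  rows:
    - [[0,0,0],[0,0,0],0.6]
    - [[0,0,0],[0,0,0],0.5]
    - [[0,0,0],[0,0,0],0.4]
    - [[0,0,0],[0,0,0],0.2]
    - [[0,0,0],[0,0,0],0]
    - [[0,0,0],[0,0,0],-0.2]
    - [[0,0,0],[0,0,0],-0.2]

```text
time: 38.88
tcp_pos: [0.5101, -0.4073, 0.0131]
tcp_rot: [0.0, 0.685, 0.728, 0.0]
force: [0.0, 0.5, -0.4]
grip_width: 0.0512
finger_force: 0.0
```

servo_tool:
  rows:
    - [[0,0,0.03],[0,0,0],-0.2]
    - [[0,0,0.065],[0,0,0],-0.2]
    - [[0,0,0.1],[0,0,0],-0.2]
    - [[0,0,0.14],[0,0,0],-0.2]
    - [[-0.02,0,0.17],[0,0,0],-0.2]
    - [[-0.06,0,0.19],[0,0,0],-0.2]
    - [[-0.1,0,0.2],[0,0,0],-0.2]
    - [[-0.14,0,0.2],[0,0,0],-0.2]

```text
time: 39.55
tcp_pos: [0.3707, -0.4079, 0.2157]
tcp_rot: [0.002, 0.685, 0.729, -0.0]
force: [-0.4, -1.2, 0.6]
grip_width: 0.0507
finger_force: 0.0
```

servo_tool:
  rows:
    - [[-0.04,0,0],[0,0,0],-0.2]
    - [[-0.08,0,0],[0,0,0],-0.2]
    - [[-0.12,0,0],[0,0,0],-0.2]
    - [[-0.15,0,0],[0,0,0],-0.2]
    - [[-0.15,0,0],[0,0,0],-0.2]

```text
time: 39.97
tcp_pos: [0.2165, -0.4066, 0.2137]
tcp_rot: [-0.0, 0.687, 0.727, -0.001]
force: [0.1, 0.3, 0.1]
grip_width: 0.0511
finger_force: 0.0
```

```bash
python3 - <<'E'
from h import *
F=cam("scene"); save(F,"s9.png",1.4); shafts("scene"); shafts("top")
s=1.4; print(ctrl.sense()["time"],ctrl.sense()["tcp_pos"])
E
```

```text
scene 0.88 [257. 301.] [ 0.604  -0.1674] ends [ 0.598 -0.116] [ 0.61  -0.219] deg -6.8
scene 0.83 [126. 252.] [ 0.3305 -0.2937] ends [ 0.351 -0.251] [ 0.31  -0.337] deg 25.5
scene 0.82 [187. 220.] [ 0.3561 -0.1504] ends [ 0.369 -0.104] [ 0.343 -0.197] deg 15.6
top 0.61 [361. 290.] [ 0.2889 -0.2656] ends [ 0.309 -0.222] [ 0.269 -0.309] deg 25.1
top 0.51 [313. 281.] [ 0.3154 -0.1231] ends [ 0.328 -0.077] [ 0.303 -0.169] deg 15.6
top 0.47 [328. 184.] [ 0.6061 -0.1716] ends [ 0.612 -0.222] [ 0.6   -0.121] deg -6.5
40.2167 [ 0.22165671 -0.40734397  0.21283201]
```

View pics/s9.png

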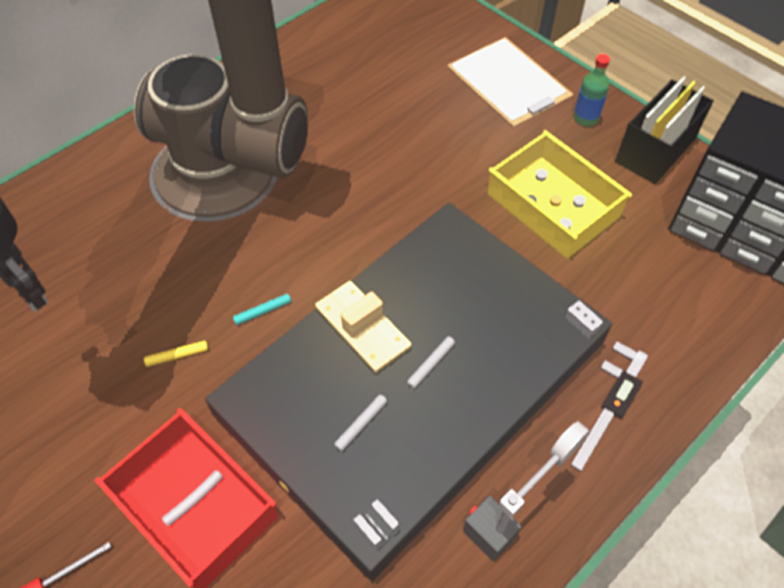

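The scene picture shows the bent shaft flat in the red bin at (192,498) and the straight shafts on the far half at (361,422) and (431,361). The block stands flat at (363,325) and the arm is clear.

```bash
python3 -c "
from h import *
print(ctrl.finish_job())"
```

```text
the job is handed in; nothing more can be done
None
```

The left shaft was the bent one: I rolled all three onto the far half, put it in the red bin, left the two straight ones there and stood the block flat on the plate; the job is handed in at about 40 s, with no verdict returned.

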